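# Clear the washroom counter into the amenity box

### The arm

A 6-joint arm with a two-finger parallel gripper is mounted at the origin on the work surface. World frame = base frame: x ahead of the robot, y to its left, z up, the work surface at z = 0. Lengths are in m, angles in rad, forces in N, time in s.
With the tool pointing down it reaches from about 0.25 to 0.775 m from the base axis. Payload 8.9 kg.
Tool frame: the origin (TCP) lies between the finger pads; the fingertips stand 17 mm ahead of it and the grasp point (between the pads) lies 2 mm behind it (arm.nose_length is the distance from the TCP to the fingertips, in m); z points along the fingers, x is the direction in which the jaws open and shut, and the axes are right-handed (so a half turn about z gives the same grasp; the last joint's range is limited). The gripper opens to 85 mm and grips with 20 to 120 N. Pads are 22 mm wide; open, the fingers measure 114 mm over their backs; the gripper's body (76 mm by 85 mm) begins 54 mm behind the grasp point. The pads swing forward as they close: fully open they stand 13 mm farther back than shut.
Start: joints at [-1.282, 0.291, -0.153, 1.127, 0, 1.431], TCP at [0.218, -0.478, 0.248] pointing down, gripper open.
Joint ranges: [-2.52, 2.52], [-0.91, 1.74], [-1.3, 1.37], [-1.96, 2.02], [-1.52, 1.47], [-3.14, 3.14]. Speed limits (rad/s): [2.22, 2.22, 2.79, 3.14, 3.14, 3.14].

### API

Orientations are given as a rotation vector (axis times angle).
In Python, from rig import sensors, cams, ticket, arm gives the robot as it stands. The module is installed in compiled form; this text tells all that it offers.
- The arm moves only by the tool send_rows, never from a script. Its argument "plan" is a list that holds one entry, the list of rows, each a list of 5 numbers: the shift along the tool's x, y, z in mm, then the turn about the tool's z in rad, then the closure, from 0 (fully open) to 1 (shut). In form: [[[tx, ty, tz, turn, gripper], ...]]. A call has 1 to 20 rows; each row is the pose to reach, as a shift and turn from the pose commanded when the call began, along the tool's axes at that moment; what a row does not reach only later rows make up. A row lasts 1/10 s, in which the tool goes at most 50 mm and 8.59 degrees, less where a joint would pass 70% of its speed; a pose out of reach is approached as far as the arm can. A call with a gripper value outside its range is refused whole. The fingers move at their own pace and stop on an object; the grip force is fixed at half the most. Time passes only in rows, so rows that repeat a pose let the fingers close. It gives the time, the measured TCP pose, the force and the opening at its end, in the units of the state.
- sensors.get_obs(): the state, without advancing time (a new reading comes with each control period).
- cams.camera(name): name is "side" or "top"; returns a dict with "pixels" (420x560x3 uint8, red, green, blue), "depth" (420x560 float32, m along the optical axis (not along the pixel's ray), 0 where there is no reading), "K" (3x3 intrinsics, pixels), "distortion" ([k1, k2, p1, p2, k3] as OpenCV has them; the pictures are not rectified), "R" (3x3) and "t" (3): a world point X has camera coordinates R X + t. Camera axes: x right, y down, z forward; pixel columns grow to the right and rows downward; lengths in m; the calibration is good to about 2 mm. A picture is of the moment at which its call begins.
- ticket.finish_job(): hands the job in, once; it reports no verdict.
The state is a dict: "time_s": time; "q": joint angles; "qd": joint speeds; "effort": joint torques, N m; "position": TCP position; "ee_rot": TCP orientation; "contact_force": force on the tool from outside, world axes, zero at the start; "torque": the same for the moment, N m; "gripper_width": finger opening in m.
Only numpy, scipy, OpenCV 4.12 (cv2) and the standard library are available. Lean on these libraries where they do the work, as an engineer would, in place of code of your own. Each camera call takes 0.05 s, during which the arm holds its last target.

### The job

Clear the washroom counter: swing the lid of the wooden amenity box up to vertical on its hinges, lift it straight up off the hinge pins and stand it upright in the slot of the black stand. Then lift every brush off its peg and put it into the box together with every cream jar, and leave the other things on the counter as they are.

Things in the scene. Friction and masses are not known exactly. Their poses are not given: they have to be found in the camera images.
- amenity_box: Fixed open box of light wood, 160 (x) x 280 (y) x 75 mm high, walls 6 mm, floor 6 mm. Origin: centre of the underside; z up, x to the hinge side (away from the robot). Two level 8 mm pins behind its far wall carry the lid. Behind them, at x = 112 mm, two steel stops 112 mm high: the lid opened beyond vertical leans on them, about 0.2 rad past it.
- box_pins (a point): Middle of the hinge line of the box: the axis of the two pins (along the box's y, at 85 to 118 mm either side), 97 mm along the box's x and 80 mm above the counter. Axes as the box's.
- lid: Loose lid of darker wood, 0.35 kg, panel 160 x 280 x 10 mm. Origin: middle of its hinge line, at box_pins when shut. x runs from panel to hinge line (panel x = -177 to -17, y +-140, z +-5 mm); z up when shut. It turns freely on the pins and falls shut if let go before vertical; a rib under it stops it sliding forward when shut.
- lid_bar (a point): Middle of the lid's dark grip bar: round, 12 mm thick, 92 mm clear between its arms, along the lid's y, 217 mm from the hinge line, with a 34 mm free gap to the panel's front edge. Shut: 80 mm above the counter, on the robot's side of the box. Lid vertical: at the top, 297 mm above the counter. Axes as the lid's.
- lid_stand: Fixed black slotted stand, 110 mm high, on a base 130 (x) x 140 mm (y). Origin: centre of its underside. Its slot runs along its y (130 mm long, open at both ends), 22 mm wide, flared to about 36 mm at the mouth.
- slot (a point): Middle of the slot's floor in the stand, 40 mm above the counter; straight walls up to 90 mm, flare to 110 mm. The lid stands here clip side down, panel edge on the floor, clips hanging outside the slot's ends, grip bar 240 mm above the counter. Axes as the stand's; slot along y.
- peg_rail: Fixed wooden rail, 290 mm long along its y, on posts at its ends. Origin: on the counter under its middle; x points away from the robot. Three 8 mm pegs stick out to its -x at y = -85, 0, 85 mm, axis 165 mm above the counter (rail top 169 mm), level to x = -60 mm, where a tip turns up to 181 mm above the counter.
- brush0: Nail brush on a peg (may be absent), 60 g: wooden block 24 (x) x 32 (y) x 50 mm, blue loop on top: 10 mm thick, 36 mm wide (y) over flat sides, opening 24 mm wide, z = 50 to 86, top z = 92 mm. Origin: centre of the underside. The peg passes the loop along x, 35 mm before the rail; raised 13 to 27 mm it clears the peg's tip and draws off to the rail's -x.
- brush1: Nail brush on a peg (may be absent), 60 g: wooden block 24 (x) x 32 (y) x 50 mm, green loop on top: 10 mm thick, 36 mm wide (y) over flat sides, opening 24 mm wide, z = 50 to 86, top z = 92 mm. Origin: centre of the underside. The peg passes the loop along x, 35 mm before the rail; raised 13 to 27 mm it clears the peg's tip and draws off to the rail's -x.
- brush2: Nail brush on a peg (may be absent), 60 g: wooden block 24 (x) x 32 (y) x 50 mm, orange loop on top: 10 mm thick, 36 mm wide (y) over flat sides, opening 24 mm wide, z = 50 to 86, top z = 92 mm. Origin: centre of the underside. The peg passes the loop along x, 35 mm before the rail; raised 13 to 27 mm it clears the peg's tip and draws off to the rail's -x.
- jar0: White cream jar with a blue cap, 51 mm across, 45 mm high, 90 g, standing on the counter. Origin: centre of its underside; z up. May be absent.
- jar1: White cream jar with a green cap, 51 mm across, 45 mm high, 90 g, standing on the counter. Origin: centre of its underside; z up. May be absent.
- jar2: White cream jar with a copper-coloured cap, 51 mm across, 45 mm high, 90 g, standing on the counter. Origin: centre of its underside; z up. May be absent.
- tumbler0: Bystander, not to be disturbed: glass tumbler, 68 mm across, 85 mm high. Origin: centre of the underside.
- soap_bar: Bystander, not to be disturbed: pale blue bar of soap, 75 x 50 x 22 mm. Origin: centre of the underside.
- lotion: Bystander, not to be disturbed: grey lotion bottle, 44 mm across, 100 mm high. Origin: centre of the underside.
- comb: Bystander, not to be disturbed: black comb, 140 x 30 x 6 mm. Origin: centre of the underside.
- lid_clips (a point): The lid's hinge line (same point and axes as the lid): two dark U clips, 20 mm wide, at y = +-102 mm, hug the pins with about 1.5 mm play. They open towards the lid's +x and reach 10 mm past the line, so only with the lid vertical (its x down) does it come off, straight up, after about 15 mm.

How it is judged:
On the way, in this order (a step that is already met when the one before it is completed fails the run):
1. the lid stands vertical (within 0.25 rad) while still on its hinge pins (hinge line within 12 mm) (angle between the x axis of lid and the z axis of amenity_box, either way round below 0.25 rad and height (world z) of lid_bar above 0.25 m and distance between lid and box_pins below 0.012 m), for 0.2 s.
2. the lid, still upright (within 0.35 rad), has been lifted more than 22 mm straight up off the pins (within 30 mm sideways) (angle between the x axis of lid and the z axis of amenity_box, either way round below 0.35 rad and z of lid in the frame of box_pins above 0.022 m and horizontal distance between lid and box_pins below 0.03 m), for 0.05 s.
3. the lid stands upright in the slot of the black stand (horizontal distance between lid and slot below 0.04 m and z of lid in the frame of lid_stand below 0.035 m and height (world z) of lid_bar above 0.22 m and angle between the x axis of lid and the z axis of lid_stand, either way round below 0.32 rad), for 0.2 s.
At the end, for the whole second after the job is handed in: The lid stands grip bar up in the slot of the stand (within 0.32 rad of vertical, hinge line within 40 mm of the slot's middle horizontally and less than 35 mm above the counter), every brush and jar that is there is inside the box (origin between the walls and below the rim), and all are at rest (all of step 3 and linear speed of each of lid, brush0, brush1, brush2, jar0, jar1, jar2 below 0.02 m/s and x of brush0 in the frame of amenity_box between -0.074 and 0.074 m and y of brush0 in the frame of amenity_box between -0.134 and 0.134 m and z of brush0 in the frame of amenity_box between -0.005 and 0.075 m and x of brush1 in the frame of amenity_box between -0.074 and 0.074 m and y of brush1 in the frame of amenity_box between -0.134 and 0.134 m and z of brush1 in the frame of amenity_box between -0.005 and 0.075 m and x of brush2 in the frame of amenity_box between -0.074 and 0.074 m and y of brush2 in the frame of amenity_box between -0.134 and 0.134 m and z of brush2 in the frame of amenity_box between -0.005 and 0.075 m and x of jar0 in the frame of amenity_box between -0.074 and 0.074 m and y of jar0 in the frame of amenity_box between -0.134 and 0.134 m and z of jar0 in the frame of amenity_box between -0.005 and 0.075 m and x of jar1 in the frame of amenity_box between -0.074 and 0.074 m and y of jar1 in the frame of amenity_box between -0.134 and 0.134 m and z of jar1 in the frame of amenity_box between -0.005 and 0.075 m and x of jar2 in the frame of amenity_box between -0.074 and 0.074 m and y of jar2 in the frame of amenity_box between -0.134 and 0.134 m and z of jar2 in the frame of amenity_box between -0.005 and 0.075 m); the robot touches nothing.
It fails at once if a bystander was moved more than 30 mm or tipped over (distance of any of tumbler0, soap_bar, lotion, comb from where it was at the start of the episode above 0.03 m or angle between any of tumbler0, soap_bar, lotion, comb's own z axis and vertical above 0.6 rad).
Of brush0, brush1, brush2 only 2 to 3 are there at a start; the rules pass over those that are not, and their reading is None.
Of jar0, jar1, jar2 only 2 to 3 are there at a start; the rules pass over those that are not, and their reading is None.
At some moment in a run one of jar0, jar1, jar2 may be knocked a few centimetres aside while the robot is not near it.
It also fails if it takes over 210 s, if anything falls off the work surface, if the arm or the gripper's body presses on something with over 40 N, if the wrist force passes 120 N, or if a joint passes its speed limit or range.

## Working session

There is one attempt and no reset: what is moved stays moved. The work goes in short steps, Python scripts to look and compute and a tool call to move; the robot and the scene stay as the last step left them, time stands still between calls to the robot, and variables do not carry over. Pictures are saved under pics/ and viewed, and the job is handed in when it is done.

Besides the shell and the picture viewer there is one more tool, called after "Emit:" by a JSON object that holds its "api" and its "payload". send_rows: Moves the arm, as the interface text tells. Its arguments: {"type":"object","properties":{"plan":{"type":"array","items":{"type":"array","items":{"type":"array","items":{"type":"number"}}}}},"required":["plan"]}

```bash
mkdir -p pics
cat > h.py <<'E'
import numpy as np, cv2
from rig import sensors, cams, ticket, arm
def snap(name,fn):
    c=cams.camera(name); cv2.imwrite('pics/'+fn+'.png',cv2.cvtColor(c['pixels'],cv2.COLOR_RGB2BGR)); np.savez('pics/'+fn+'.npz',**{k:np.array(c[k]) for k in c}); return c
def load(fn): 
    d=np.load('pics/'+fn+'.npz'); return {k:d[k] for k in d}
def ray(c,u,v):
    p=cv2.undistortPoints(np.array([[[u,v]]],float),c['K'],c['distortion'])[0,0]
    return -c['R'].T@c['t'], c['R'].T@np.array([p[0],p[1],1.])
def onplane(c,u,v,z):
    o,d=ray(c,u,v); return o+d*(z-o[2])/d[2]
def dep(c,u,v):
    o,d=ray(c,u,v); return o+d*c['depth'][int(round(v)),int(round(u))]
def proj(c,X):
    r,_=cv2.Rodrigues(c['R']); return cv2.projectPoints(np.array(X,float).reshape(-1,1,3),r,c['t'],c['K'],c['distortion'])[0].reshape(-1,2)
def cloud(c):
    h,w=c['depth'].shape; u,v=np.meshgrid(np.arange(w),np.arange(h))
    p=cv2.undistortPoints(np.stack([u,v],-1).reshape(-1,1,2).astype(float),c['K'],c['distortion']).reshape(h,w,2)
    P=np.concatenate([p,np.ones((h,w,1))],-1)*c['depth'][...,None]
    return (P-c['t'])@c['R']
E
python3 - <<'E'
from h import *
for n in ('top','side'):
    c=snap(n,n+'0'); print(n,-c['R'].T@c['t'],c['R'][2])
print(sensors.get_obs())
E
```

```text
top [0.37508798 0.00515294 1.13069298] [ 0.13117041 -0.00173842 -0.99135831]
side [0.22122527 0.73786319 1.08252625] [ 0.23635876 -0.56948585 -0.78728673]
{'time_s': 0.1, 'q': array([-1.28232511e+00,  2.91214338e-01, -1.53999972e-01,  1.12671263e+00,
       -1.84291389e-05,  1.43151815e+00]), 'qd': array([ 7.24297861e-05, -1.53514274e-04,  2.22057422e-03, -3.07499876e-04,
       -6.84825342e-04,  5.94774281e-04]), 'effort': array([ 1.48546369e-03, -5.37980819e+01,  3.31916213e+01,  9.34510259e-03,
       -1.77491547e-04,  1.48841161e-05]), 'position': array([ 0.21769007, -0.4773532 ,  0.24781371]), 'ee_rot': array([-2.64171519e+00,  1.69893992e+00,  1.36446210e-03]), 'contact_force': array([-0.25796862,  0.22282937,  0.39029599]), 'torque': array([-0.04966862,  0.0097333 ,  0.02678645]), 'gripper_width': 0.08559529100651454}
```

View pics/top0.png

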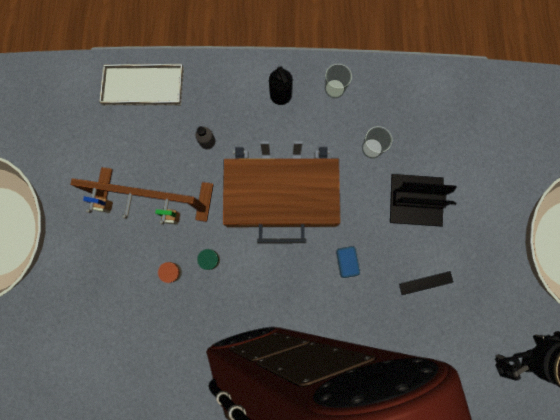

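View pics/side0.png

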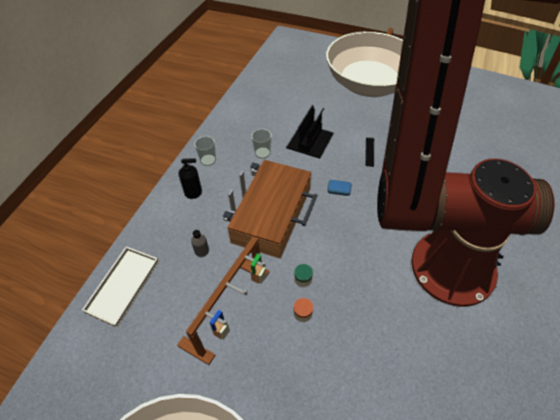

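The top view shows the lid (280,192) with its bar at (282,240), the stand (417,200) and the rail from (72,183) to (212,200). The blue brush is at (97,205) and the green one at (167,213), with the middle peg empty. The copper jar is at (168,272) and the green jar at (208,259). Next I measure these.

Run:
```python
from h import *
c=load('top0'); P=cloud(c); rgb=c['pixels'].astype(int); hsv=cv2.cvtColor(c['pixels'],cv2.COLOR_RGB2HSV)
# lid
m=(np.abs(P[...,2]-0.085)<0.006)
m=m.astype(np.uint8); n,l,s,ce=cv2.connectedComponentsWithStats(m)
for i in range(1,n):
    if s[i,4]>60:
        pts=P[l==i][:,:2].astype(np.float32); print('z.085',s[i],cv2.minAreaRect(pts))
i=l[192,280]; mm=(l==i).astype(np.uint8)
cn=max(cv2.findContours(mm,0,2)[0],key=cv2.contourArea)
r=cv2.minAreaRect(cn); b=cv2.boxPoints(r)
print('lid corners', [onplane(c,u,v,0.085)[:2].round(4) for u,v in b], P[l==i][:,2].mean())
# jars
for nm,z,msk in [('jar',0.045,np.abs(P[...,2]-0.045)<0.008)]:
    n,l,s,ce=cv2.connectedComponentsWithStats(msk.astype(np.uint8))
    for i in range(1,n):
        if s[i,4]>50: print(nm,s[i],P[l==i].mean(0).round(4))
# stand top
msk=(P[...,2]>0.1)&(P[...,2]<0.118)
n,l,s,ce=cv2.connectedComponentsWithStats(msk.astype(np.uint8))
for i in range(1,n):
    if s[i,4]>30: print('st',s[i],P[l==i].mean(0).round(4),cv2.minAreaRect(P[l==i][:,:2].astype(np.float32)))
msk=(P[...,2]>0.159)&(P[...,2]<0.18)
n,l,s,ce=cv2.connectedComponentsWithStats(msk.astype(np.uint8))
for i in range(1,n):
    if s[i,4]>10: print('rail',s[i],P[l==i].mean(0).round(4),cv2.minAreaRect(P[l==i][:,:2].astype(np.float32)))
def crop(c,x,y,w,h,k,fn): cv2.imwrite('pics/%s.png'%fn,cv2.cvtColor(cv2.resize(c['pixels'][y:y+h,x:x+w],None,fx=k,fy=k,interpolation=cv2.INTER_CUBIC),cv2.COLOR_RGB2BGR))
crop(c,60,160,160,120,5,'cr_rail'); crop(c,220,135,250,120,3,'cr_box')
s=load('side0'); crop(s,170,150,160,220,3,'cr_side')
```

```text
z.085 [325  64  27  25 144] ((0.8600859045982361, -0.12432684749364853), (0.06621101498603821, 0.06743777543306351), 88.8255386352539)
z.085 [365 126  28  28 149] ((0.6968040466308594, -0.2244035303592682), (0.06640196591615677, 0.06855067610740662), 37.49617385864258)
z.085 [ 223  147  118   96 8173] ((0.5535058975219727, 0.011026382446289062), (0.23005898296833038, 0.28134533762931824), 1.919961929321289)
lid corners [array([0.6642, 0.1582]), array([ 0.6743, -0.1274]), array([ 0.4432, -0.1312]), array([0.4336, 0.1458])] 0.08569570264981756
jar [327  71  21  13  73] [ 0.8825 -0.1307  0.0449]
jar [367 132  21  19  73] [ 0.7134 -0.2369  0.0458]
jar [  0 170  34  30 204] [0.5821 0.7107 0.0446]
jar [536 187  24  30 129] [ 0.5696 -0.6886  0.0446]
jar [395 189  52  18 400] [ 0.5605 -0.3378  0.0421]
jar [197 249  22  21 353] [0.3958 0.1892 0.0458]
jar [158 262  21  21 349] [0.361  0.2845 0.0457]
jar [  0 268  25  22 105] [0.3215 0.7021 0.044 ]
jar [546 281  14  18  55] [ 0.3295 -0.6935  0.0435]
st [269  69  24  22 277] [0.8325 0.0214 0.107 ] ((0.8376308083534241, 0.020187336951494217), (0.
[... 621 characters left out ...]
14), (0.0830504521727562, 0.3055907189846039), 87.51604461669922)
st [403 182  54   9 248] [ 0.5793 -0.3415  0.107 ] ((0.5792876482009888, -0.34273988008499146), (0.12912563979625702, 0.011219914071261883), 87.7806167602539)
st [402 198  54   7 131] [ 0.5414 -0.3444  0.1084] ((0.5423157811164856, -0.33987823128700256), (0.128297358751297, 0.00836376752704382), 86.74667358398438)
st [103 201   8  11  31] [0.5106 0.4239 0.1089] ((0.5098904371261597, 0.42484813928604126), (0.011464585550129414, 0.028607811778783798), 57.34098434448242)
rail [  71  178  124   46 1336] [0.5292 0.3476 0.1696] ((0.5139746069908142, 0.35191094875335693), (0.28858083486557007, 0.07222297042608261), 82.57617950439453)
```

View pics/cr_rail.png

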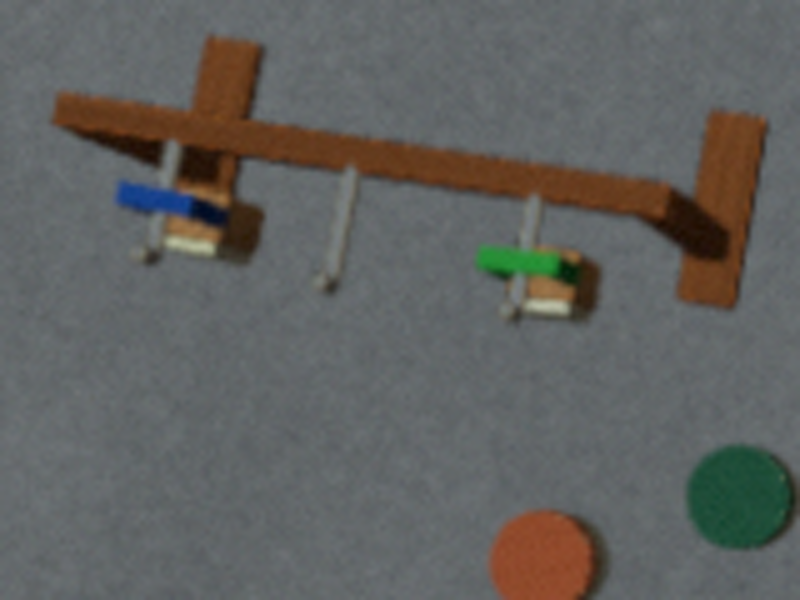

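View pics/cr_box.png

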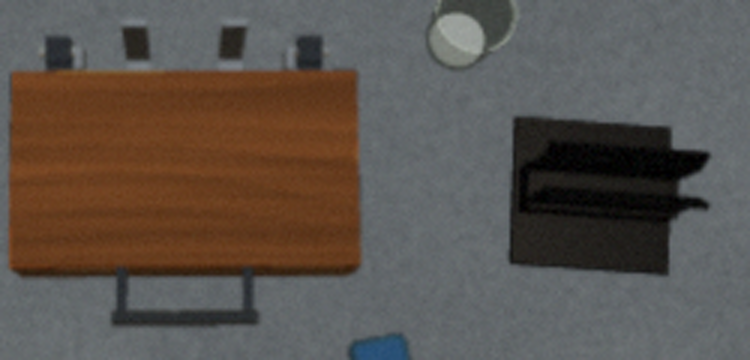

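```bash
cat >> h.py <<'E'
from scipy.spatial.transform import Rotation as Rn
def go(target,jaw=None):
    """target TCP world, jaw angle (world, of tool x; mod pi) -> row values"""
    o=sensors.get_obs(); R=Rn.from_rotvec(o['ee_rot']).as_matrix()
    d=R.T@(np.array(target)-o['position'])*1000
    t=0
    if jaw is not None:
        a=np.arctan2(R[1,0],R[0,0]); t=-((jaw-a+np.pi/2)%np.pi-np.pi/2)
    print('row',d.round(1),'turn',round(t,4),'| at',o['position'].round(4),'jaw',round(np.arctan2(R[1,0],R[0,0]),4),'q6',round(o['q'][5],2),'F',o['contact_force'].round(1),'w',round(o['gripper_width'],4),'t',o['time_s'])
E
python3 - <<'E'
from h import *
c=load('top0'); P=cloud(c); hsv=cv2.cvtColor(c['pixels'],cv2.COLOR_RGB2HSV)
m=(np.abs(P[...,2]-0.085)<0.006)&(hsv[...,1]>120)&(hsv[...,0]<25)
m[:,:200]=0
m=cv2.morphologyEx(m.astype(np.uint8),cv2.MORPH_OPEN,np.ones((5,5)))
p=P[m>0]; r=cv2.minAreaRect(p[:,:2].astype(np.float32)); print('lid',r,p.mean(0))
# bar
m=(np.abs(P[...,2]-0.084)<0.008)&(hsv[...,1]<110); m[:228]=0;m[250:]=0;m[:,:250]=0;m[:,315:]=0
p=P[m];print('bar',len(p),cv2.minAreaRect(p[:,:2].astype(np.float32)),p.mean(0))
for u in (265,283,300):
    col=[(v,tuple(P[v,u].round(3))) for v in range(234,248)]; print(u,[ (a,b[0],b[2]) for a,b in col])
# stand rails
for lo,hi in [(182,191),(198,205)]:
    q=P[lo:hi,403:456].reshape(-1,3); q=q[q[:,2]>0.104]; 
    f=np.polyfit(q[:,1],q[:,0],1); print('wall',f,q[:,0].min(),q[:,0].max(),q[:,1].min(),q[:,1].max())
# rail top
q=P[170:215,60:215].reshape(-1,3); q=q[np.abs(q[:,2]-.169)<.003]; 
hs=hsv[170:215,60:215].reshape(-1,3)
f=np.polyfit(q[:,1],q[:,0],1);print('rail',f)
m=(np.abs(P[...,2]-.169)<.004)&(hsv[...,0]<15)&(hsv[...,1]>130); m[:,220:]=0
q=P[m];r=cv2.minAreaRect(q[:,:2].astype(np.float32));print(r,q.mean(0))
for nm,lo,hi in [('blue',105,125),('green',50,75)]:
    m=(hsv[...,0]>lo)&(hsv[...,0]<hi)&(hsv[...,1]>150)&(hsv[...,2]>60)&(P[...,2]>.1); m[:,220:]=0
    q=P[m];q2=q[q[:,2]>.168]; print(nm,len(q),q2.mean(0),q2[:,1].min(),q2[:,1].max(),q[:,2].max(),cv2.minAreaRect(q2[:,:2].astype(np.float32)))
for y in (0.085,0): pass
go([.44,.0069,.25],0.034)
E
```

```text
lid ((0.5631210207939148, 0.012512356042861938), (0.15970464050769806, 0.27892470359802246), 1.0495516061782837) [0.5612076  0.01236466 0.0856963 ]
bar 326 ((0.4558195173740387, 0.008505340665578842), (0.033823173493146896, 0.11584822088479996), 1.3692759275436401) [0.44822706 0.00874053 0.08527326]
265 [(234, np.float64(0.464), np.float64(-0.002)), (235, np.float64(0.462), np.float64(-0.004)), (236, np.float64(0.459), np.float64(-0.002)), (237, np.float64(0.456), np.float64(0.003)), (238, np.float64(0.448), np.float64(0.082)), (239, np.float64(0.445), np.float64(0.086)), (240, np.float64(0.443), np.float64(0.088)), (241, np.float64(0.441), np.float64(0.082)), (242, np.float64(0.438), np.float64(0.085)), (243, np.float64(0.441), np.float64(0.003)), (244, np.float64(0.438), np.float64(0.002)), (245, np.float64(0.436), np.float64(0.003)), (246, np.float64(0.433), np.float64(-0.003)), (247, np.float64(0.431), np.float64(-0.001))]
283 [(234, np.float64(0.465), np.float64(0.001)), (235, np.float64(0.462), np.float64(0.002)), (236, np.float64(0.459), np.float64(0.005)), (237, np.float64(0.
[... 1343 characters left out ...]
645833 0.49798674]
((0.5404601097106934, 0.34768223762512207), (0.2870383858680725, 0.016303060576319695), 82.46595001220703) [0.54019224 0.34660854 0.16921503]
blue 59 [0.5170923  0.43674561 0.17593952] 0.4187877041904519 0.4524449098244002 0.18024507246396332 ((0.5168545246124268, 0.4357552230358124), (0.03388863056898117, 0.00881608109921217), 82.77366638183594)
green 59 [0.49292974 0.26851754 0.1754017 ] 0.2508358797169532 0.2857170103502789 0.17917452600043482 ((0.492742121219635, 0.26827216148376465), (0.03511304035782814, 0.0077763996087014675), 85.56075286865234)
row [-348.4 -403.2   -1.7] turn -1.177 | at [ 0.2177 -0.4774  0.2478] jaw -1.143 q6 1.43 F [-0.3  0.2  0.4] w 0.0856 t 0.1
```

Emit:
{"api": "send_rows", "payload": {"plan": [[[-87,-101,0,-0.29,0.3],[-87,-101,0,-0.29,0.6],[-87,-101,0,-0.29,0.6],[-174,-202,0,-0.6,0.6],[-174,-202,0,-0.6,0.6],[-174,-202,0,-0.6,0.6],[-261,-303,0,-0.9,0.6],[-261,-303,0,-0.9,0.6],[-261,-303,0,-0.9,0.6],[-349,-404,0,-1.171,0.6],[-349,-404,0,-1.171,0.6],[-349,-404,0,-1.171,0.6],[-349,-404,0,-1.171,0.6],[-349,-404,0,-1.171,0.6],[-349,-404,0,-1.171,0.6]]]}}

```text
time_s: 1.6
position: [0.4402, 0.0068, 0.2481]
ee_rot: [3.141, 0.043, -0.001]
contact_force: [0.3, 0.1, -0.2]
gripper_width: 0.0342
```

Run:
```python
from h import *
go([.442,.0081,.12],0.028)
c=snap('top','top1'); s=snap('side','side1')
```

```text
row [  1.9  -1.2 128.1] turn -0.0007 | at [0.4402 0.0068 0.2481] jaw 0.0273 q6 1.39 F [ 0.3  0.1 -0.2] w 0.0342 t 1.6
```

View pics/side1.png

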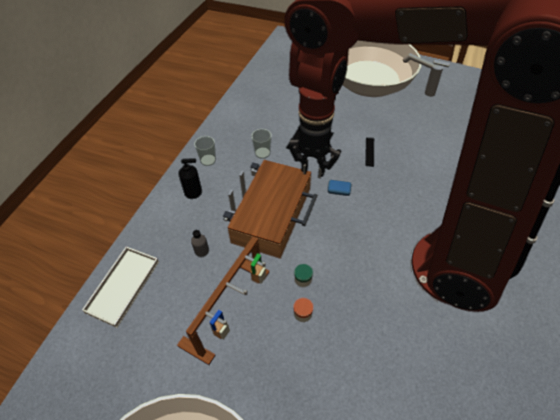

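View pics/top1.png

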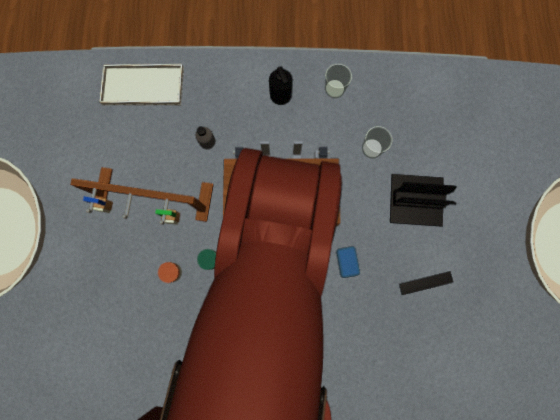

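Both views together show no blue jar and no third brush. I go down over the bar.

Emit:
{"api": "send_rows", "payload": {"plan": [[[2,-1,40,0,0.6],[2,-1,80,0,0.6],[2,-1,115,0,0.6],[2,-1,135,0,0.6],[2,-1,150,0,0.6],[2,-1,160,0,0.6],[2,-1,170,0,0.6],[2,-1,170,0,0.6],[2,-1,170,0,0.6]]]}}

```text
time_s: 2.6
position: [0.4428, 0.0083, 0.0786]
ee_rot: [3.141, 0.043, 0.001]
contact_force: [-0.1, 0.3, 0.6]
gripper_width: 0.0343
```

Run:
```python
from h import *
go([.442,.0081,.078],0.028)
s=snap('side','side2')
cv2.imwrite('pics/side2c.png',cv2.cvtColor(cv2.resize(s['pixels'][110:270,200:380],None,fx=4,fy=3.6,interpolation=2),cv2.COLOR_RGB2BGR))
```

```text
row [-0.8  0.2  0.6] turn -0.0004 | at [0.4428 0.0083 0.0786] jaw 0.0276 q6 1.4 F [-0.1  0.3  0.6] w 0.0343 t 2.6
```

View pics/side2c.png

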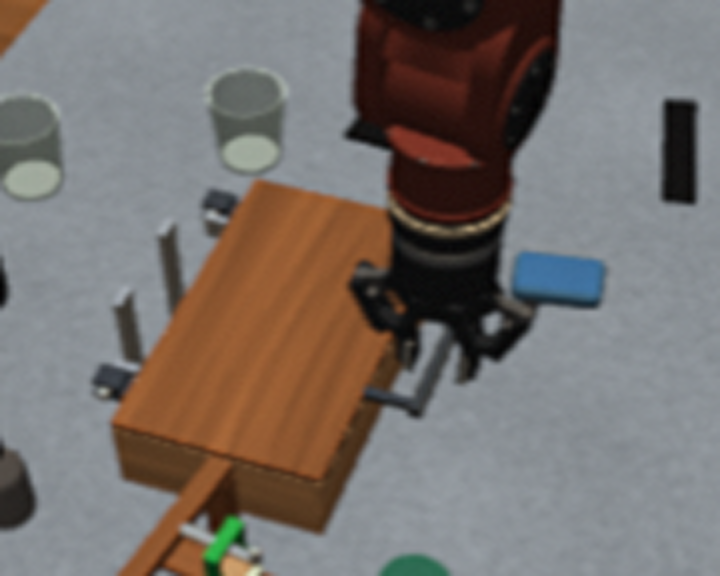

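The fingers straddle the bar (crop 435,370), so I close.

Emit:
{"api": "send_rows", "payload": {"plan": [[[0,0,0,0,0.8],[0,0,0,0,1],[0,0,0,0,1],[0,0,0,0,1],[0,0,0,0,1],[0,0,0,0,1]]]}}

```text
time_s: 3.25
position: [0.443, 0.0085, 0.0789]
ee_rot: [3.141, 0.044, 0.002]
contact_force: [-1.2, 1.0, 5.3]
gripper_width: 0.01
```

Run:
```python
from h import *
go([.442,.0081,.078],0.028)
```

```text
row [-1.   0.4  0.9] turn 0.0 | at [0.443  0.0085 0.0789] jaw 0.028 q6 1.4 F [-1.2  1.   5.3] w 0.01 t 3.25
```

Emit:
{"api": "send_rows", "payload": {"plan": [[[0.8,0,-19,0,1],[3.3,0,-37.7,0,1],[7.4,0,-56.2,0,1],[13.1,0,-74.2,0,1],[20.3,0,-91.7,0,1],[29.1,0,-108.5,0,1],[29.1,0,-108.5,0,1]]]}}

```text
time_s: 3.95
position: [0.4717, 0.0095, 0.1883]
ee_rot: [3.141, 0.044, 0.0]
contact_force: [-4.9, 0.2, 1.3]
gripper_width: 0.0098
```

Run:
```python
from h import *
go([.442,.0081,.078],0.028)
s=snap('side','side3')
cv2.imwrite('pics/side3c.png',cv2.cvtColor(cv2.resize(s['pixels'][70:270,200:400],None,fx=3,fy=3,interpolation=2),cv2.COLOR_RGB2BGR))
```

```text
row [-29.8   0.5 110.3] turn 0.0002 | at [0.4717 0.0095 0.1883] jaw 0.0282 q6 1.41 F [-4.9  0.2  1.3] w 0.0098 t 3.95
```

View pics/side3c.png

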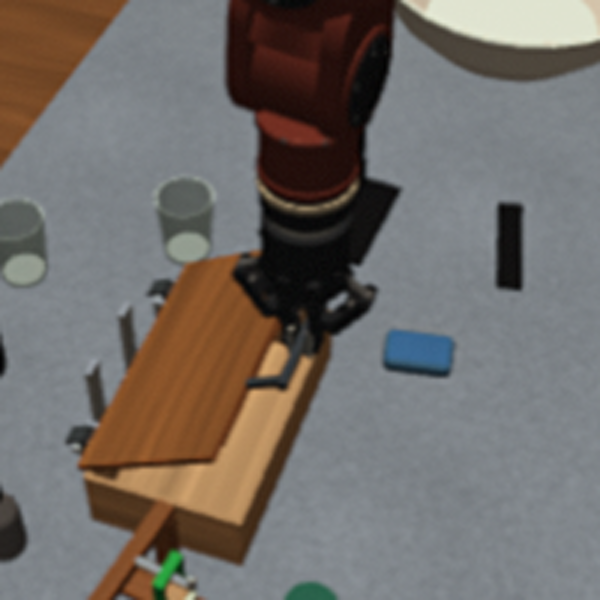

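Emit:
{"api": "send_rows", "payload": {"plan": [[[12.3,0,-19,0,1],[26.6,0,-36.7,0,1],[42.7,0,-52.8,0,1],[60.3,0,-67.1,0,1],[79.4,0,-79.4,0,1],[99.6,0,-89.7,0,1],[120.8,0,-97.9,0,1],[120.8,0,-97.9,0,1]]]}}

```text
time_s: 4.8
position: [0.5947, 0.0131, 0.2869]
ee_rot: [-3.141, -0.045, -0.006]
contact_force: [-5.8, 2.2, 16.4]
gripper_width: 0.0098
```

Run:
```python
from h import *
go([.659,.0142,.295],0.028)
```

```text
row [64.4  0.7 -7.8] turn 0.0005 | at [0.5947 0.0131 0.2869] jaw 0.0285 q6 1.44 F [-5.8  2.2 16.4] w 0.0098 t 4.8
```

Emit:
{"api": "send_rows", "payload": {"plan": [[[11,0,-5,0,1],[22,0,-7.5,0,1],[33,0,-9.5,0,1],[44.4,0,-11,0,1],[55,0,-12,0,1],[66,0,-12.5,0,1],[66,0,-12.5,0,1],[66,0,-12.5,0,1],[66,0,-12.5,0,1]]]}}

```text
time_s: 5.7
position: [0.6584, 0.0146, 0.2974]
ee_rot: [3.141, 0.044, 0.001]
contact_force: [0.3, 0.3, 2.5]
gripper_width: 0.01
```

Run:
```python
from h import *
go([.659,.0142,.295],0.028)
s=snap('side','side4'); t=snap('top','top4')
cv2.imwrite('pics/side4c.png',cv2.cvtColor(cv2.resize(s['pixels'][70:270,180:380],None,fx=3,fy=3,interpolation=2),cv2.COLOR_RGB2BGR))
```

```text
row [0.6 0.4 2.4] turn 0.0 | at [0.6584 0.0146 0.2974] jaw 0.028 q6 1.45 F [0.3 0.3 2.5] w 0.01 t 5.7
```

View pics/side4c.png

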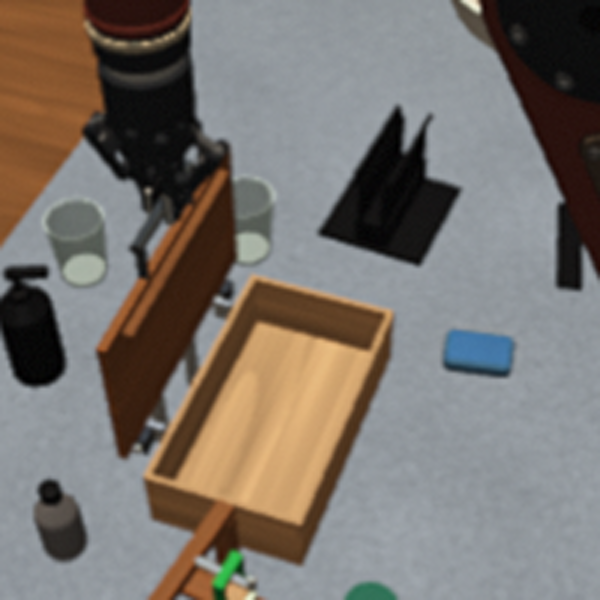

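View pics/top4.png

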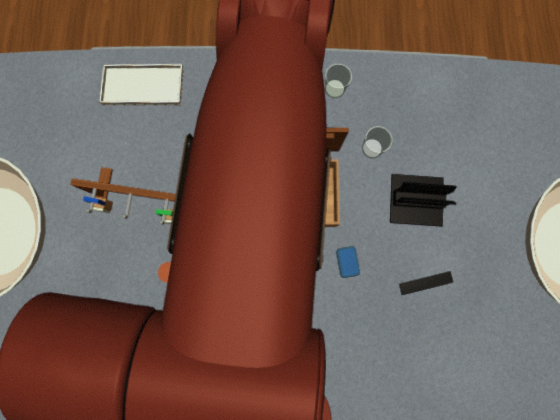

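The lid is vertical on its pins. I lift it straight up.

Emit:
{"api": "send_rows", "payload": {"plan": [[[0,0,-5,0,1],[0,0,-10,0,1],[0,0,-16,0,1],[0,0,-24,0,1],[0,0,-32,0,1],[0,0,-42,0,1],[0,0,-55,0,1],[0,0,-65,0,1],[0,0,-70,0,1],[0,0,-70,0,1],[0,0,-70,0,1]]]}}

```text
time_s: 6.9
position: [0.6584, 0.0146, 0.3669]
ee_rot: [-3.141, -0.044, 0.001]
contact_force: [0.3, -0.4, -3.1]
gripper_width: 0.0098
```

Run:
```python
from h import *
s=snap('side','side5'); t=snap('top','top5')
cv2.imwrite('pics/side5c.png',cv2.cvtColor(cv2.resize(s['pixels'][70:270,180:380],None,fx=3,fy=3,interpolation=2),cv2.COLOR_RGB2BGR))
P=cloud(t)
hs=cv2.cvtColor(t['pixels'],cv2.COLOR_RGB2HSV)
# stand base outline and wall lines
for lo,hi in [(182,191),(197,206)]:
    q=P[lo:hi,395:457].reshape(-1,3); q=q[(q[:,2]>0.1)&(q[:,2]<.12)]
    f=np.polyfit(q[:,1],q[:,0],1); print('wall n',len(q),f,'yaw',-f[0],'x mid',np.polyval(f,(q[:,1].min()+q[:,1].max())/2),q[:,0].min(),q[:,0].max(),q[:,1].min(),q[:,1].max(), cv2.minAreaRect(q[:,:2].astype(np.float32)))
m=(hs[...,2]<60); m[:,:385]=0;m[:,465:]=0;m[:165]=0;m[235:]=0
q=P[m&(np.abs(P[...,2]-.01)<.012)]; print('base',cv2.minAreaRect(q[:,:2].astype(np.float32)),q.mean(0))
# slot floor
q=P[184:205,395:450]; m=(np.abs(q[...,2]-.04)<.006); print('floor',m.sum(),q[m].mean(0),cv2.minAreaRect(q[m][:,:2].astype(np.float32)))
go([.559,-.341,.367],0.028)
```

```text
wall n 247 [0.04184014 0.59353652] yaw -0.04184013883021981 x mid 0.5792083124852503 0.5714911926864595 0.5868756335556916 -0.40729985141723246 -0.27760265950537627 ((0.5787882804870605, -0.3423691689968109), (0.12984143197536469, 0.012575269676744938), 87.85493469238281)
wall n 130 [0.05327886 0.55977363] yaw -0.05327885825597525 x mid 0.541684820048221 0.535443016769149 0.5490914059346944 -0.4031881380725278 -0.2758359327657401 ((0.5421028137207031, -0.339396595954895), (0.1273864358663559, 0.0088113471865654), 86.82815551757812)
base ((0.5613396763801575, -0.3462812304496765), (0.15160305798053741, 0.12932145595550537), 87.58619689941406) [ 0.55053535 -0.33345319  0.00889851]
floor 338 [ 0.56278538 -0.33364664  0.04078975] ((0.5576177835464478, -0.34034463763237), (0.1296265721321106, 0.035797905176877975), 84.2764663696289)
row [-1.091e+02  3.527e+02 -3.000e-01] turn 0.0 | at [0.6582 0.0146 0.3666] jaw 0.028 q6 1.45 F [ 0.4 -1.  -2.8] w 0.0096 t 7.0
```

View pics/side5c.png

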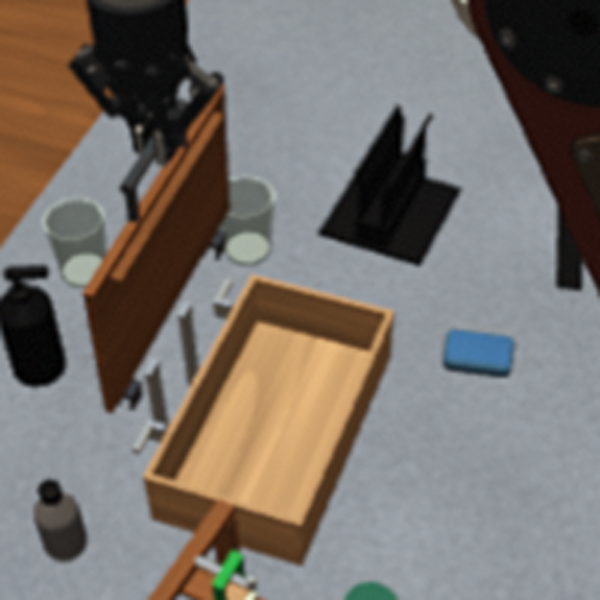

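The lid hangs free and upright with its clips clear of the pins. I carry it over the stand.

Emit:
{"api": "send_rows", "payload": {"plan": [[[-2,6,0,0,1],[-6,18,0,0.004,1],[-11,35,0,0.007,1],[-18,59,0,0.012,1],[-25,83,0,0.017,1],[-33,107,0,0.022,1],[-40,131,0,0.027,1],[-47,155,0,0.031,1],[-55,179,0,0.036,1],[-62,203,0,0.041,1],[-70,227,0,0.046,1],[-77,251,0,0.05,1],[-84,275,0,0.055,1],[-92,299,0,0.06,1],[-98,320,0,0.064,1],[-103,336,0,0.068,1],[-106,346,0,0.07,1],[-108,352.5,0,0.071,1],[-108,352.5,0,0.071,1],[-108,352.5,0,0.071,1]]]}}

```text
time_s: 9.0
position: [0.5605, -0.3402, 0.3672]
ee_rot: [-3.14, 0.067, -0.0]
contact_force: [-0.3, -0.5, -3.7]
gripper_width: 0.0096
```

Run:
```python
from h import *
s=snap('side','side6'); t=snap('top','top6')
cv2.imwrite('pics/side6c.png',cv2.cvtColor(cv2.resize(s['pixels'][20:220,240:440],None,fx=3,fy=3,interpolation=2),cv2.COLOR_RGB2BGR))
go([.560,-.341,.367],-.043)
```

```text
row [-0.6  1.   0.3] turn 0.001 | at [ 0.5607 -0.34    0.3673] jaw -0.042 q6 0.96 F [-0.  -0.1 -2.8] w 0.0098 t 9.1
```

View pics/side6c.png

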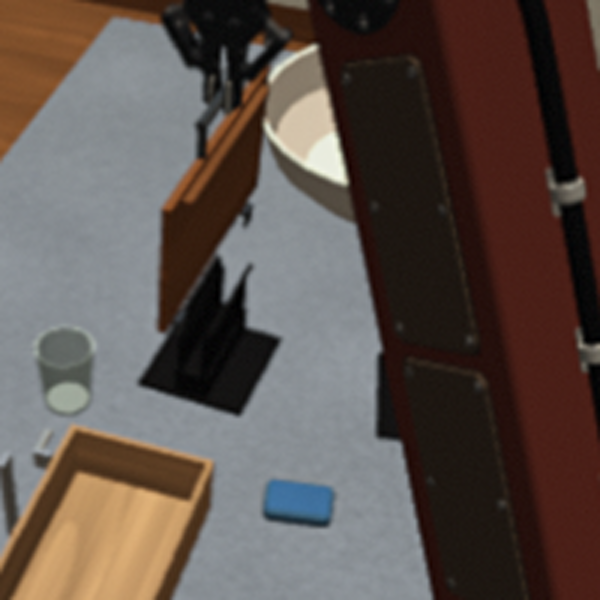

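View pics/top6.png

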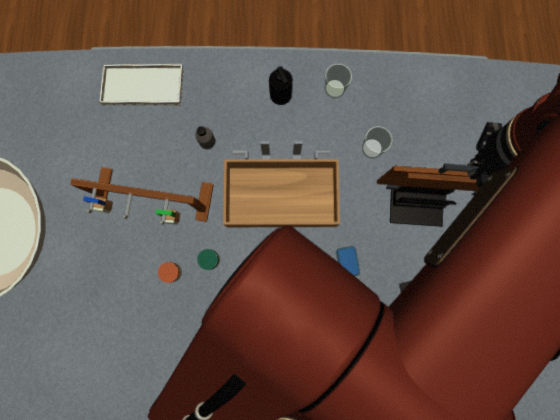

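Run:
```python
from h import *
for n in ('side6','top6'):
    s=load(n); P=cloud(s); hs=cv2.cvtColor(s['pixels'],cv2.COLOR_RGB2HSV)
    m=(hs[...,0]<20)&(hs[...,1]>110)&(P[...,2]>.16)&(P[...,2]<.36)&(P[...,1]<-.15)&(P[...,1]>-.5)&(P[...,0]>.45)&(P[...,0]<.65)
    q=P[m]; print(n,len(q),q.min(0),q.max(0))
    A=np.c_[q[:,1]+.341,q[:,2]-.15,np.ones(len(q))]
    w=np.ones(len(q),bool)
    for _ in range(8):
        f=np.linalg.lstsq(A[w],q[w,0],rcond=None)[0]; r=A@f-q[:,0]; w=np.abs(r)<.006
    print('x=%.4f*(y+.341)+%.4f*(z-.15)+%.4f'%tuple(f),w.sum())
    for z in np.arange(.18,.33,.03):
        k=np.abs(q[:,2]-z)<.01; print(round(z,2),k.sum(),np.percentile(q[k,0],[5,25,50,75,95]).round(4) if k.sum() else '')
```

```text
side6 1266 [ 0.54245075 -0.46824617  0.16631563] [ 0.57290333 -0.19673994  0.35806724]
x=0.0496*(y+.341)+-0.0320*(z-.15)+0.5627 1150
0.18 121 [0.557  0.5599 0.5641 0.5668 0.5691]
0.21 142 [0.5557 0.5588 0.5614 0.5652 0.5672]
0.24 142 [0.554  0.5576 0.5609 0.5641 0.5676]
0.27 161 [0.553  0.5568 0.5597 0.5626 0.5661]
0.3 39 [0.5536 0.5622 0.5635 0.5643 0.5665]
0.33 140 [0.5532 0.5577 0.561  0.5639 0.567 ]
top6 1702 [ 0.54700423 -0.43528102  0.16244097] [ 0.57310655 -0.19906316  0.3579041 ]
x=0.0459*(y+.341)+-0.0258*(z-.15)+0.5621 1411
0.18 131 [0.5587 0.5611 0.563  0.5647 0.5665]
0.21 179 [0.5584 0.5601 0.562  0.5645 0.5664]
0.24 186 [0.5581 0.5597 0.5616 0.5635 0.5658]
0.27 53 [0.5616 0.5634 0.564  0.565  0.5698]
0.3 45 [0.5519 0.5629 0.5634 0.5639 0.5686]
0.33 364 [0.5595 0.5618 0.5643 0.5674 0.5706]
```

Emit:
{"api": "send_rows", "payload": {"plan": [[[-2,0,5,0,1],[-4,1,15,0,1],[-6,1,30,0,1],[-6,1,42,0,1],[-6,1,52,0,1],[-6,1,60,0,1],[-6,1,68,0,1],[-6,1,76,0,1],[-6,1,84,0,1],[-6,1,92,0,1],[-6,1,100,0,1],[-6,1,100,0,1]]]}}

```text
time_s: 10.3
position: [0.5538, -0.3413, 0.2658]
ee_rot: [-3.14, 0.068, 0.002]
contact_force: [0.6, 0.5, -4.1]
gripper_width: 0.0096
```

Run:
```python
from h import *
s=snap('side','side7')
cv2.imwrite('pics/side7c.png',cv2.cvtColor(cv2.resize(s['pixels'][20:220,240:440],None,fx=3,fy=3,interpolation=2),cv2.COLOR_RGB2BGR))
go([.555,-.341,.240],-.043)
```

```text
row [ 1.  -0.4 26.6] turn -0.0001 | at [ 0.554  -0.3414  0.2666] jaw -0.0431 q6 0.95 F [ 0.2  0.2 -3.7] w 0.0091 t 10.35
```

View pics/side7c.png

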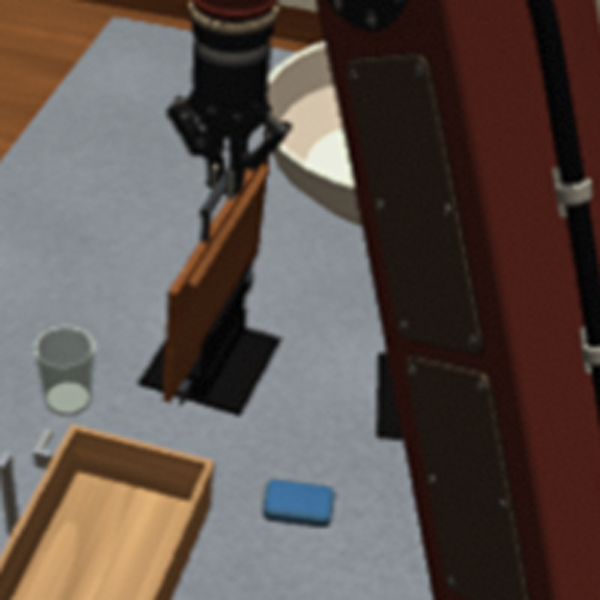

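The lid is in the slot without contact. I lower it to the floor of the slot.

Emit:
{"api": "send_rows", "payload": {"plan": [[[0,0,8,0,1],[0,0,15,0,1],[0,0,20,0,1],[0,0,24,0,1],[0,0,26,0,1],[0,0,26,0,1],[0,0,26,0,1]]]}}

```text
time_s: 11.05
position: [0.5547, -0.3416, 0.242]
ee_rot: [3.14, -0.067, 0.002]
contact_force: [0.1, 2.0, 3.6]
gripper_width: 0.0097
```

Emit:
{"api": "send_rows", "payload": {"plan": [[[0,0,0,0,0.85],[0,0,0,0,0.75],[0,0,0,0,0.65],[0,0,0,0,0.6],[0,0,0,0,0.6],[0,0,-10,0,0.6],[0,0,-25,0,0.6],[0,0,-50,0,0.6],[0,0,-90,0,0.6],[0,0,-90,0,0.6]]]}}

```text
time_s: 12.05
position: [0.5557, -0.3426, 0.3374]
ee_rot: [3.136, -0.067, 0.011]
contact_force: [0.2, -0.2, -0.0]
gripper_width: 0.0344
```

Run:
```python
from h import *
s=snap('side','side8'); P=cloud(s); hs=cv2.cvtColor(s['pixels'],cv2.COLOR_RGB2HSV)
cv2.imwrite('pics/side8c.png',cv2.cvtColor(cv2.resize(s['pixels'][20:220,240:440],None,fx=3,fy=3,interpolation=2),cv2.COLOR_RGB2BGR))
m=(hs[...,0]<20)&(hs[...,1]>110)&(P[...,2]>.06)&(P[...,2]<.23)&(P[...,1]<-.15)&(P[...,1]>-.5)&(P[...,0]>.45)&(P[...,0]<.65)
q=P[m];A=np.c_[q[:,1]+.341,q[:,2]-.02,np.ones(len(q))];w=np.ones(len(q),bool)
for _ in range(8):
    f=np.linalg.lstsq(A[w],q[w,0],rcond=None)[0]; w=np.abs(A@f-q[:,0])<.006
print(f,q.min(0),q.max(0))
go([.5,0.2,.300],-.142+np.pi/2)
```

```text
[0.04563588 0.0036708  0.55536328] [ 0.53465625 -0.47773326  0.06012351] [ 0.5686266  -0.19747693  0.22425661]
row [ -78.7 -539.6   32.6] turn -1.4718 | at [ 0.5553 -0.3423  0.3348] jaw -0.043 q6 0.95 F [ 0.8  0.2 -0.3] w 0.034 t 12.1
```

View pics/side8c.png

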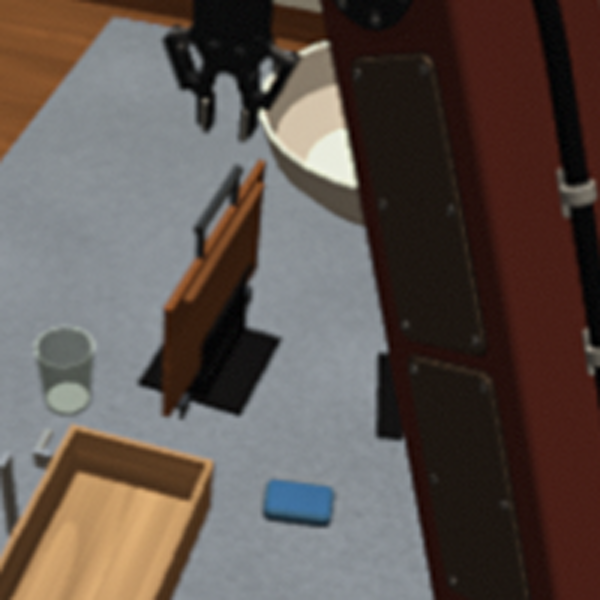

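The lid stands vertical in the slot, midplane x≈0.560. Now the jars, which I measure again first.

```bash
cat >> h.py <<'E'
def jars(c):
    P=cloud(c); hsv=cv2.cvtColor(c['pixels'],cv2.COLOR_RGB2HSV)
    for nm,lo,hi in (('green',60,95),('copper',0,15),('blue',100,125)):
        m=((hsv[...,0]>=lo)&(hsv[...,0]<=hi)&(hsv[...,1]>140)&(np.abs(P[...,2]-.045)<.012)).astype(np.uint8)
        n,l,s,ce=cv2.connectedComponentsWithStats(m)
        for i in range(1,n):
            if s[i,4]>80: print(nm,s[i],ce[i].round(1),onplane(c,*ce[i],.045).round(4))
E
python3 - <<'E'
from h import *
c=snap('top','top9'); jars(c)
go([.3955,.189,.25],.35)
E
```

```text
green [209 251  19  19 277] [218.4 259.9] [0.3941 0.1614 0.045 ]
copper [159 263  20  19 323] [168.4 272. ] [0.361  0.2838 0.045 ]
row [-182.1 -523.7   81.5] turn -0.393 | at [ 0.5547 -0.3419  0.3328] jaw -0.043 q6 0.95 F [-0.3  0.2 -0.2] w 0.0342 t 12.15
```

View pics/top9.png

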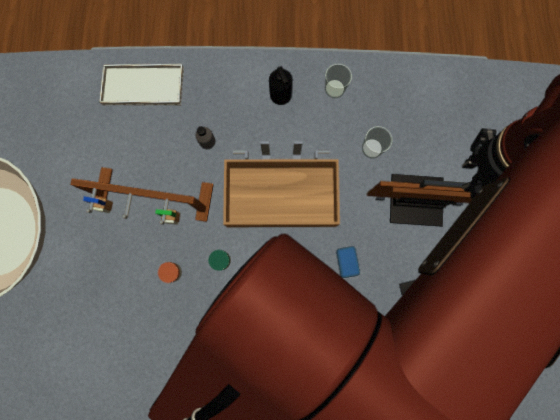

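The green jar was knocked and now sits at (0.394, 0.161), pixel (218,260). I go above it.

Emit:
{"api": "send_rows", "payload": {"plan": [[[-15,-40,0,0,0.6],[-30,-82,0,-0.06,0.4],[-45,-124,0,-0.1,0.2],[-60,-165,10,-0.13,0],[-76,-207,20,-0.16,0],[-91,-248,30,-0.2,0],[-106,-290,40,-0.24,0],[-121,-330,50,-0.28,0],[-136,-372,60,-0.32,0],[-152,-414,70,-0.36,0],[-167,-455,78,-0.39,0],[-178,-485,81,-0.393,0],[-182,-496,81,-0.393,0],[-182,-496,81,-0.393,0],[-182,-496,81,-0.393,0]]]}}

```text
time_s: 13.65
position: [0.3939, 0.1612, 0.2501]
ee_rot: [3.093, 0.547, -0.0]
contact_force: [-0.4, -0.4, 0.3]
gripper_width: 0.0854
```

Run:
```python
from h import *
s=snap('side','side10'); jars(s)
go([.3941,.1614,.032],.35)
```

```text
green [300 257  15  13 157] [307.2 263.2] [0.3925 0.1613 0.045 ]
copper [233 167  62  62 327] [262.4 187.9] [ 0.6145 -0.0433  0.045 ]
copper [259 211  40  42 171] [278.5 239.6] [0.4951 0.1177 0.045 ]
copper [230 233  21  10  87] [239.6 237.7] [0.6021 0.1522 0.045 ]
copper [421 262  35  34 240] [439.7 275.8] [0.0409 0.0704 0.045 ]
copper [294 299  19  19 283] [302.8 307.7] [0.3585 0.2895 0.045 ]
row [ 1.000e-01 -5.000e-01  2.182e+02] turn -0.0009 | at [0.3941 0.1609 0.2502] jaw 0.3491 q6 1.44 F [ 0.6  0.3 -0.2] w 0.0858 t 13.7
```

View pics/side10.png

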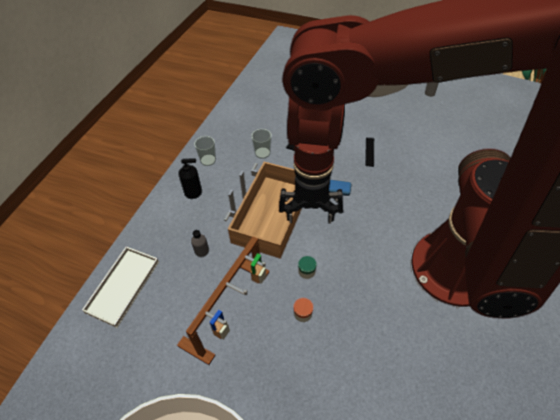

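Emit:
{"api": "send_rows", "payload": {"plan": [[[0,0,40,0,0],[0,0,85,0,0],[0,0,130,0,0],[0,0,170,0,0],[0,0,195,0,0],[0,0,210,0,0],[0,0,220,0,0],[0,0,220,0,0],[0,0,220,0,0.3],[0,0,220,0,0.7],[0,0,220,0,1],[0,0,220,0,1],[0,0,220,0,1],[0,0,220,0,1]]]}}

```text
time_s: 15.1
position: [0.3946, 0.1619, 0.0314]
ee_rot: [3.093, 0.547, 0.003]
contact_force: [-2.4, -2.2, 11.5]
gripper_width: 0.0482
```

Run:
```python
from h import *
B=np.array([.562,.0115]);Y=.028
def box(x,y): return B+[x*np.cos(Y)-y*np.sin(Y),x*np.sin(Y)+y*np.cos(Y)]
p=box(0,95);p=box(0,.095);print(p)
go([*p,.18],.028)
```

```text
[0.55934035 0.10646276]
row [ 136.   108.7 -148.2] turn 0.322 | at [0.3946 0.1619 0.0314] jaw 0.35 q6 1.44 F [-2.4 -2.2 11.5] w 0.0482 t 15.1
```

Emit:
{"api": "send_rows", "payload": {"plan": [[[0,0,-20,0,1],[0,0,-60,0,1],[0,0,-105,0,1],[10,8,-140,0.03,1],[30,24,-148,0.08,1],[55,44,-148,0.14,1],[80,64,-148,0.2,1],[105,84,-148,0.26,1],[125,100,-148,0.31,1],[136,109,-148,0.322,1],[136,109,-148,0.322,1],[136,109,-120,0.322,1],[136,109,-80,0.322,1],[136,109,-40,0.322,1],[136,109,-15,0.322,1],[136,109,-5,0.322,1],[136,109,-5,0.322,1]]]}}

```text
time_s: 16.8
position: [0.5574, 0.1064, 0.0358]
ee_rot: [3.141, 0.046, -0.002]
contact_force: [0.4, 0.2, -1.0]
gripper_width: 0.0485
```

Run:
```python
from h import *
s=snap('side','side11')
cv2.imwrite('pics/side11c.png',cv2.cvtColor(cv2.resize(s['pixels'][120:320,190:390],None,fx=3,fy=3,interpolation=2),cv2.COLOR_RGB2BGR))
go([.5593,.1065,.035],.028)
```

```text
row [ 1.1 -0.   1.1] turn 0.0009 | at [0.5582 0.1064 0.0361] jaw 0.0289 q6 1.6 F [ 0.  -0.4 -1.1] w 0.0482 t 16.85
```

View pics/side11c.png

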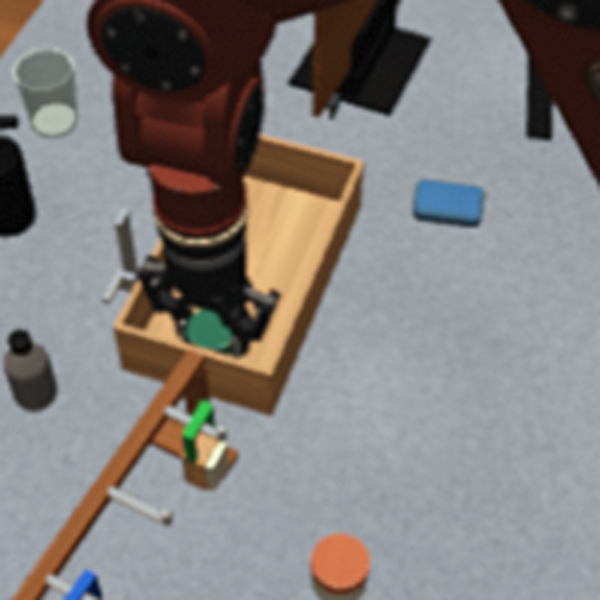

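The jar is inside the near-left of the box. I open part way and rise.

Emit:
{"api": "send_rows", "payload": {"plan": [[[0,0,0,0,0.35],[0,0,0,0,0.25],[0,0,0,0,0.25],[0,0,0,0,0.25],[0,0,-15,0,0.25],[0,0,-45,0,0.25],[0,0,-90,0,0.25],[0,0,-140,0,0.25],[0,0,-180,0,0.25],[0,0,-180,0,0.25]]]}}

```text
time_s: 17.85
position: [0.5619, 0.1063, 0.2212]
ee_rot: [-3.141, -0.044, -0.015]
contact_force: [0.4, 0.5, -0.2]
gripper_width: 0.0638
```

Run:
```python
from h import *
s=snap('side','side12'); jars(s); c=snap('top','top12'); jars(c)
cv2.imwrite('pics/side12c.png',cv2.cvtColor(cv2.resize(s['pixels'][120:320,190:390],None,fx=3,fy=3,interpolation=2),cv2.COLOR_RGB2BGR))
go([.361,.285,.15],.028)
```

```text
green [253 224  15  11 133] [259.8 229.1] [0.5596 0.1035 0.045 ]
copper [282 171  25  11 117] [293.4 176.1] [ 0.5412 -0.1242  0.045 ]
copper [233 182  27  47 149] [245.8 205.9] [0.6336 0.0404 0.045 ]
copper [259 184  50  69 220] [283.7 230.6] [0.4928 0.0834 0.045 ]
copper [230 234  21   8  83] [239.6 237.7] [0.602 0.152 0.045]
copper [421 262  27  22 169] [434.8 271.4] [0.056  0.0616 0.045 ]
copper [294 299  19  19 275] [302.8 307.7] [0.3585 0.2894 0.045 ]
copper [288 163  48   4  86] [311.8 163.7] [ 0.6399 -0.0633  0.045 ]
copper [258 383  44  13 140] [278.8 390.6] [0.084  0.0063 0.045 ]
row [-193.5 -184.4   65.7] turn -0.0001 | at [0.5594 0.106  0.2161] jaw 0.0279 q6 1.6 F [-0.2  0.1 -0.2] w 0.0641 t 17.95
```

View pics/side12c.png

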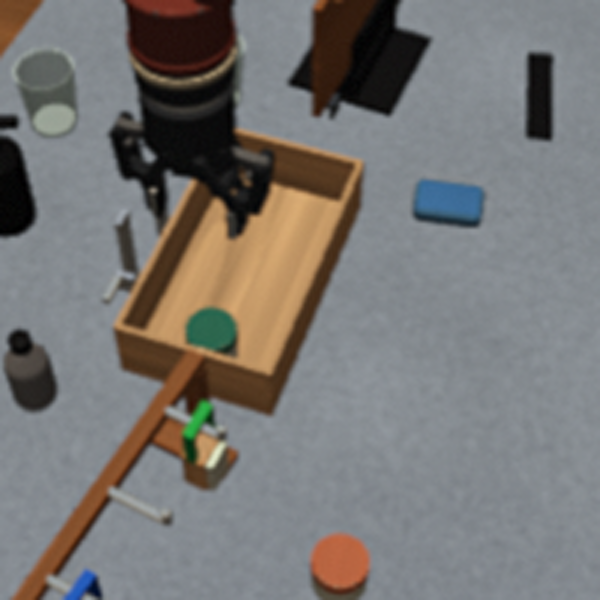

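Emit:
{"api": "send_rows", "payload": {"plan": [[[-20,-19,0,0,0.2],[-45,-43,4,0,0.1],[-75,-72,8,0,0],[-105,-100,12,0,0],[-135,-129,16,0,0],[-165,-158,16,0,0],[-186,-178,16,0,0],[-194.5,-185.5,16,0,0],[-194.5,-185.5,50,0,0],[-194.5,-185.5,95,0,0],[-194.5,-185.5,135,0,0],[-194.5,-185.5,165,0,0],[-194.5,-185.5,180,0,0],[-194.5,-185.5,186,0,0],[-194.5,-185.5,186,0,0],[-194.5,-185.5,186,0,0.4],[-194.5,-185.5,186,0,1],[-194.5,-185.5,186,0,1],[-194.5,-185.5,186,0,1],[-194.5,-185.5,186,0,1]]]}}

```text
time_s: 19.95
position: [0.36, 0.2864, 0.0304]
ee_rot: [-3.141, -0.044, -0.003]
contact_force: [-1.0, -1.9, 9.7]
gripper_width: 0.0483
```

Run:
```python
from h import *
B=np.array([.562,.0115]);Y=.028
def box(x,y): return B+[x*np.cos(Y)-y*np.sin(Y),x*np.sin(Y)+y*np.cos(Y)]
s=snap('side','side13')
cv2.imwrite('pics/side13c.png',cv2.cvtColor(cv2.resize(s['pixels'][150:350,190:390],None,fx=3,fy=3,interpolation=2),cv2.COLOR_RGB2BGR))
p=box(0,.03);print(p)
go([*p,.18],.028)
```

```text
[0.56116011 0.04148824]
row [ 194.5  250.3 -149.4] turn -0.0 | at [0.36   0.2864 0.0304] jaw 0.028 q6 2.06 F [-1.1 -1.8  9.1] w 0.0484 t 20.0
```

View pics/side13c.png

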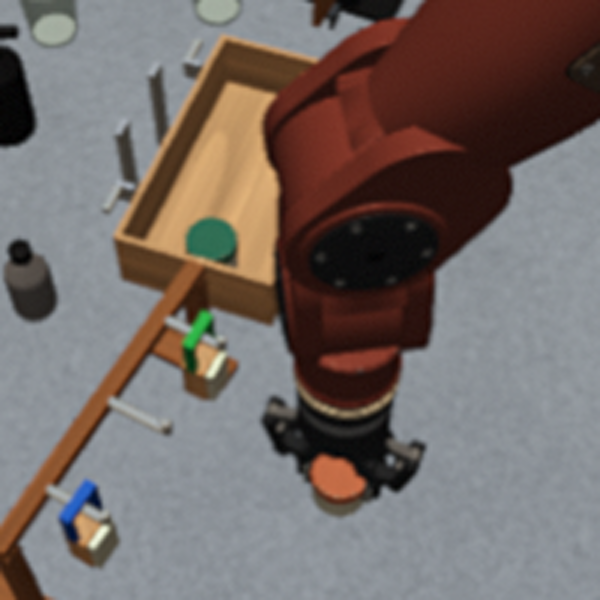

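Emit:
{"api": "send_rows", "payload": {"plan": [[[0,0,-20,0,1],[0,0,-60,0,1],[0,0,-105,0,1],[8,10,-140,0,1],[25,33,-150,0,1],[50,66,-150,0,1],[75,98,-150,0,1],[100,131,-150,0,1],[125,164,-150,0,1],[150,197,-150,0,1],[175,229,-150,0,1],[190,249,-150,0,1],[195,255,-150,0,1],[195,255,-150,0,1],[195,255,-115,0,1],[195,255,-75,0,1],[195,255,-35,0,1],[195,255,-12,0,1],[195,255,-6,0,1],[195,255,-6,0,1]]]}}

```text
time_s: 22.0
position: [0.5599, 0.038, 0.0358]
ee_rot: [-3.141, -0.046, 0.002]
contact_force: [1.0, 0.1, -1.4]
gripper_width: 0.0483
```

Emit:
{"api": "send_rows", "payload": {"plan": [[[0,0,0,0,0.35],[0,0,0,0,0.25],[0,0,0,0,0.25],[0,0,0,0,0.25],[0,0,-15,0,0.25],[0,0,-45,0,0.25],[0,0,-90,0,0.25],[0,0,-140,0,0.25],[0,0,-190,0,0.25],[0,0,-230,0,0.25],[0,0,-230,0,0.25]]]}}

```text
time_s: 23.1
position: [0.564, 0.0365, 0.2712]
ee_rot: [3.141, 0.044, 0.015]
contact_force: [0.9, -0.1, -0.1]
gripper_width: 0.0642
```

Run:
```python
from h import *
s=snap('side','side14')
cv2.imwrite('pics/side14c.png',cv2.cvtColor(cv2.resize(s['pixels'][150:350,190:390],None,fx=3,fy=3,interpolation=2),cv2.COLOR_RGB2BGR))
hsv=cv2.cvtColor(s['pixels'],cv2.COLOR_RGB2HSV)
P=cloud(s)
for nm,lo,hi in [('blue',105,125),('green',50,75)]:
    m=(hsv[...,0]>lo)&(hsv[...,0]<hi)&(hsv[...,1]>150)&(P[...,2]>.1)&(P[...,1]>.22)
    q=P[m];print(nm,len(q),q.min(0),q.max(0),q.mean(0))
    q=q[q[:,2]>.168]; print(q.mean(0))
go([.4922,.2684,.265],-.14+np.pi/2)
```

```text
blue 84 [0.50901052 0.42072278 0.14156709] [0.52321456 0.4556734  0.17790341] [0.51507608 0.43845554 0.16957842]
[0.51557445 0.43742586 0.17390901]
green 63 [0.48575491 0.22108    0.10246521] [0.51850402 0.28732654 0.1775007 ] [0.49238165 0.27113825 0.16783337]
[0.491491   0.26976475 0.17349616]
row [ -64.2 -233.8    2.7] turn -1.4028 | at [0.5629 0.0365 0.2681] jaw 0.0279 q6 1.48 F [ 0.3  1.1 -1.3] w 0.0644 t 23.15
```

View pics/side14c.png

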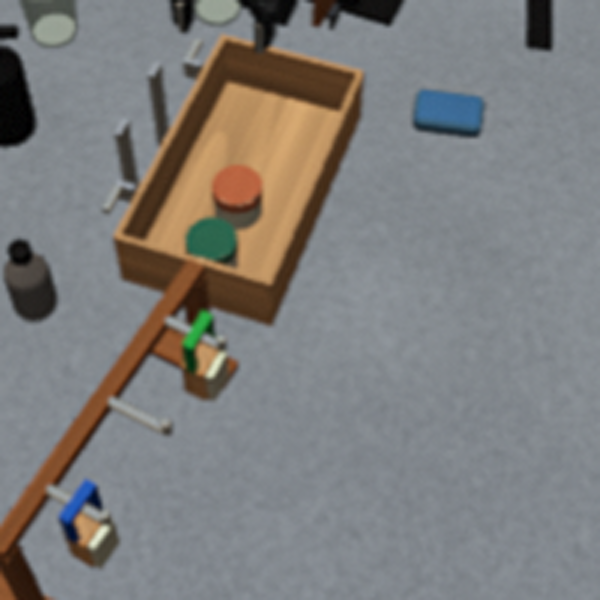

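Both jars are in the box. Next the green brush, with the jaws across its loop.

Emit:
{"api": "send_rows", "payload": {"plan": [[[-6,-20,0,-0.12,0.3],[-12,-43,0,-0.25,0.3],[-19,-68,0,-0.38,0.3],[-26,-94,0,-0.51,0.3],[-33,-120,0,-0.64,0.3],[-40,-146,0,-0.77,0.3],[-47,-172,0,-0.9,0.3],[-54,-196,0,-1.03,0.3],[-60,-218,0,-1.16,0.3],[-63,-230,0,-1.29,0.3],[-64,-234,0,-1.4,0.3],[-64,-234,0,-1.402,0.3],[-64,-234,0,-1.402,0.3],[-64,-234,0,-1.402,0.3]]]}}

```text
time_s: 24.55
position: [0.4907, 0.2682, 0.2647]
ee_rot: [-2.375, -2.056, 0.001]
contact_force: [0.6, -0.3, -0.1]
gripper_width: 0.0595
```

Run:
```python
from h import *
s=snap('side','side15')
cv2.imwrite('pics/side15c.png',cv2.cvtColor(cv2.resize(s['pixels'][130:350,170:390],None,fx=2.7,fy=2.7,interpolation=2),cv2.COLOR_RGB2BGR))
go([.4925,.2688,.152],-.14+np.pi/2)
```

```text
row [  0.8   1.6 112.9] turn -0.0034 | at [0.4908 0.2682 0.2649] jaw 1.4274 q6 0.51 F [-0.6  0.   0.3] w 0.0598 t 24.6
```

View pics/side15c.png

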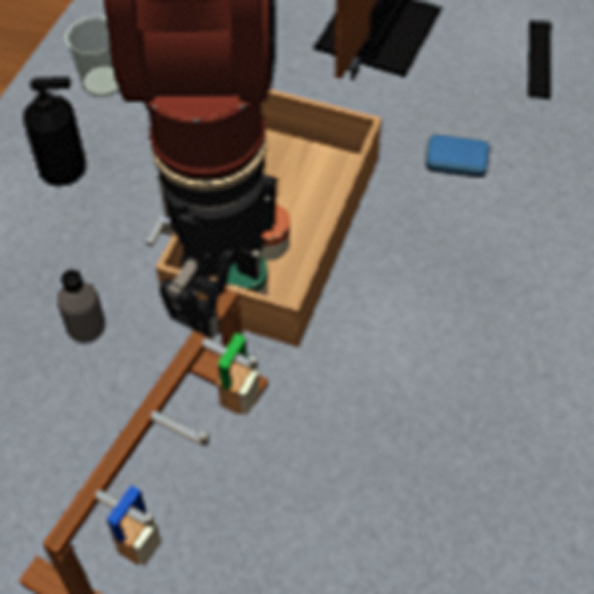

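Emit:
{"api": "send_rows", "payload": {"plan": [[[1,1.5,20,0,0.3],[1,1.5,45,0,0.3],[1,1.5,65,0,0.3],[1,1.5,80,0,0.3],[1,1.5,93,0,0.3],[1,1.5,103,0,0.3],[1,1.5,110,0,0.3],[1,1.5,112,0,0.3],[1,1.5,112,0,0.3],[1,1.5,112,0,0.6],[1,1.5,112,0,1],[1,1.5,112,0,1],[1,1.5,112,0,1],[1,1.5,112,0,1]]]}}

```text
time_s: 26.0
position: [0.4929, 0.2696, 0.1539]
ee_rot: [2.372, 2.059, 0.002]
contact_force: [-1.5, -1.4, 5.6]
gripper_width: 0.0351
```

Run:
```python
from h import *
s=snap('side','side16')
cv2.imwrite('pics/side16c.png',cv2.cvtColor(cv2.resize(s['pixels'][170:350,170:350],None,fx=3.3,fy=3.3,interpolation=2),cv2.COLOR_RGB2BGR))
go([.4925,.2688,.152],-.14+np.pi/2)
```

```text
row [-0.8 -0.2  1.9] turn -0.0008 | at [0.4928 0.2696 0.1539] jaw 1.43 q6 0.51 F [-0.8 -1.6  5.6] w 0.0351 t 26.05
```

View pics/side16c.png

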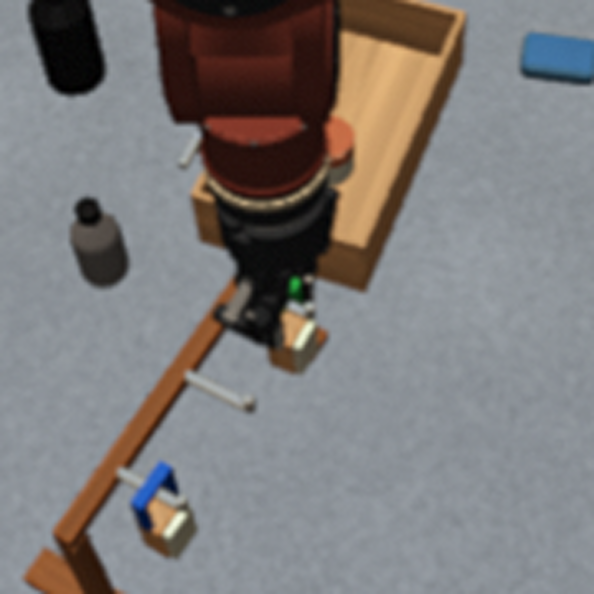

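The loop is gripped at 35 mm. I raise it 20 mm and draw it off towards rail -x.

Emit:
{"api": "send_rows", "payload": {"plan": [[[0,0,-6,0,1],[0,0,-13,0,1],[0,0,-20,0,1],[0,0,-20,0,1],[0,-5,-20,0,1],[0,-13,-20,0,1],[0,-25,-20,0,1],[0,-38,-20,0,1],[0,-52,-20,0,1],[0,-65,-20,0,1],[0,-72,-20,0,1],[0,-75,-20,0,1],[0,-75,-20,0,1]]]}}

```text
time_s: 27.35
position: [0.4181, 0.2802, 0.1734]
ee_rot: [2.372, 2.06, 0.001]
contact_force: [0.2, -0.4, -0.8]
gripper_width: 0.0348
```

Run:
```python
from h import *
B=np.array([.562,.0115]);Y=.028
def box(x,y): return B+[x*np.cos(Y)-y*np.sin(Y),x*np.sin(Y)+y*np.cos(Y)]
s=snap('side','side17')
cv2.imwrite('pics/side17c.png',cv2.cvtColor(cv2.resize(s['pixels'][170:350,170:350],None,fx=3.3,fy=3.3,interpolation=2),cv2.COLOR_RGB2BGR))
p=box(0,-.09);print(p)
go([*p,.23],Y+np.pi/2)
p=box(0,-.035);print(p)
```

```text
[ 0.56451967 -0.07846472]
row [-334.5  195.   -56.6] turn -0.1687 | at [0.4184 0.2801 0.1733] jaw 1.4301 q6 0.59 F [-0.1 -1.4  0.1] w 0.0355 t 27.4
[ 0.56297987 -0.02348628]
```

View pics/side17c.png

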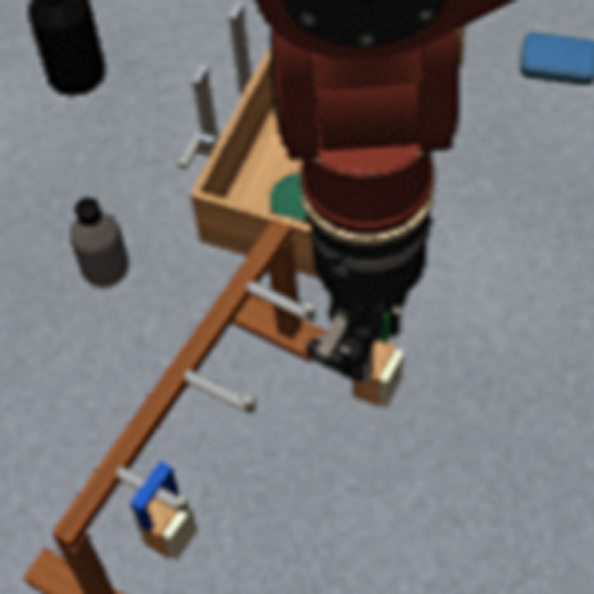

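The brush is free of the peg. I carry it to the empty end of the box.

Emit:
{"api": "send_rows", "payload": {"plan": [[[0,0,-20,0,1],[-10,6,-45,0,1],[-30,17,-57,-0.02,1],[-60,35,-57,-0.04,1],[-90,52,-57,-0.06,1],[-120,70,-57,-0.08,1],[-150,87,-57,-0.1,1],[-180,105,-57,-0.12,1],[-210,122,-57,-0.14,1],[-240,140,-57,-0.15,1],[-270,157,-57,-0.16,1],[-300,175,-57,-0.169,1],[-322,188,-57,-0.169,1],[-334,195,-57,-0.169,1],[-334,195,-57,-0.169,1],[-334,195,-25,-0.169,1],[-334,195,15,-0.169,1],[-334,195,50,-0.169,1],[-334,195,75,-0.169,1],[-334,195,88,-0.169,1]]]}}

```text
time_s: 29.4
position: [0.5628, -0.0765, 0.0831]
ee_rot: [-2.187, -2.251, 0.002]
contact_force: [-0.6, 0.7, -0.1]
gripper_width: 0.0356
```

Run:
```python
from h import *
s=snap('side','side18')
cv2.imwrite('pics/side18c.png',cv2.cvtColor(cv2.resize(s['pixels'][100:280,200:380],None,fx=3.3,fy=3.3,interpolation=2),cv2.COLOR_RGB2BGR))
go([.5645,-.0785,.078],.028+np.pi/2)
```

```text
row [-1.9  2.   4.2] turn 0.0011 | at [ 0.5625 -0.0766  0.0823] jaw 1.5999 q6 -0.29 F [-1.9 -0.  -2.8] w 0.0349 t 29.45
```

View pics/side18c.png

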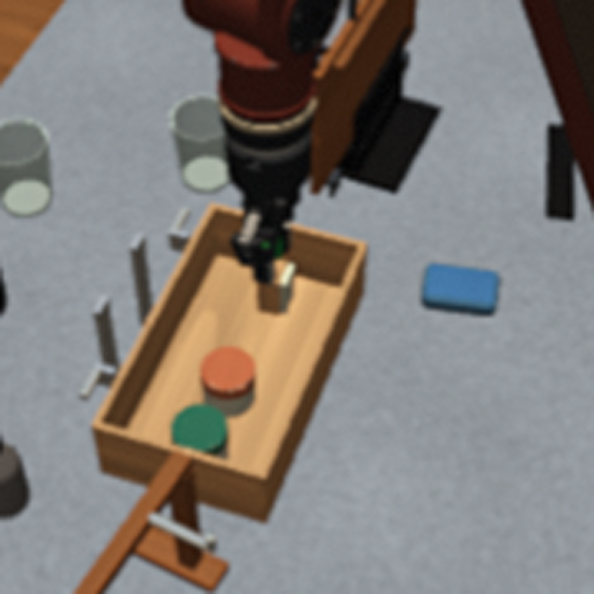

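Emit:
{"api": "send_rows", "payload": {"plan": [[[0,0,3,0,1],[0,0,4,0,1],[0,0,4,0,0.6],[0,0,4,0,0.42],[0,0,4,0,0.42],[0,0,4,0,0.42],[0,0,-10,0,0.42],[0,0,-40,0,0.42],[0,0,-85,0,0.4],[0,0,-130,0,0.3],[0,0,-175,0,0.3],[0,0,-185,0,0.3],[0,0,-185,0,0.3]]]}}

```text
time_s: 30.75
position: [0.5654, -0.0783, 0.2721]
ee_rot: [2.188, 2.25, 0.003]
contact_force: [0.0, -0.1, -0.9]
gripper_width: 0.0596
```

Run:
```python
from h import *
s=snap('side','side19'); t=snap('top','top19')
cv2.imwrite('pics/side19c.png',cv2.cvtColor(cv2.resize(s['pixels'][100:350,170:420],None,fx=2.4,fy=2.4,interpolation=2),cv2.COLOR_RGB2BGR))
P=cloud(t);hsv=cv2.cvtColor(t['pixels'],cv2.COLOR_RGB2HSV)
m=(hsv[...,0]>105)&(hsv[...,0]<125)&(hsv[...,1]>150)&(P[...,2]>.168)&(P[...,1]>.22);print('top',P[m].mean(0))
go([.517,.4367,.265],-.14+np.pi/2)
```

```text
top [0.51702991 0.43683948 0.17535464]
row [515.7 -32.3   4.2] turn 0.1682 | at [ 0.5639 -0.0779  0.2689] jaw 1.599 q6 -0.29 F [-0.3  0.2 -1.1] w 0.0596 t 30.85
```

View pics/side19c.png

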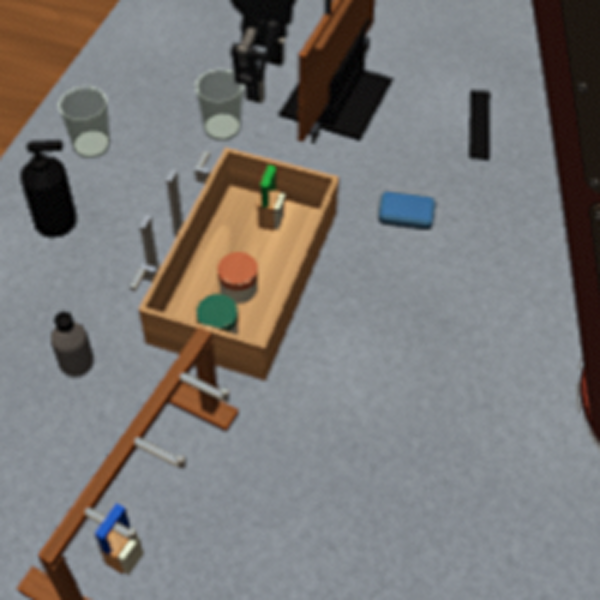

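The green brush stands in the box. Now the blue brush.

Emit:
{"api": "send_rows", "payload": {"plan": [[[20,-1,0,0,0.3],[55,-3,0,0.02,0.3],[95,-6,0,0.03,0.3],[135,-8,0,0.045,0.3],[175,-11,0,0.06,0.3],[215,-13,0,0.07,0.3],[255,-16,0,0.085,0.3],[295,-18,0,0.1,0.3],[335,-21,0,0.11,0.3],[375,-23,0,0.125,0.3],[415,-26,0,0.14,0.3],[455,-28,0,0.15,0.3],[490,-31,0,0.165,0.3],[510,-32,0,0.168,0.3],[516,-32,0,0.168,0.3],[516,-32,0,0.168,0.3],[516,-32,0,0.168,0.3],[516,-32,0,0.168,0.3]]]}}

```text
time_s: 32.65
position: [0.5182, 0.4356, 0.27]
ee_rot: [2.372, 2.059, -0.001]
contact_force: [-1.2, -0.7, -0.2]
gripper_width: 0.0599
```

Run:
```python
from h import *
go([.517,.4372,.1535],-.14+np.pi/2)
```

```text
row [  1.5  -1.3 116.5] turn -0.0011 | at [0.5182 0.4356 0.27  ] jaw 1.4297 q6 0.73 F [-1.2 -0.7 -0.2] w 0.0599 t 32.65
```

Emit:
{"api": "send_rows", "payload": {"plan": [[[1.5,-1,20,0,0.3],[1.5,-1,45,0,0.3],[1.5,-1,65,0,0.3],[1.5,-1,82,0,0.3],[1.5,-1,96,0,0.3],[1.5,-1,106,0,0.3],[1.5,-1,113,0,0.3],[1.5,-1,116,0,0.3],[1.5,-1,116,0,0.3],[1.5,-1,116,0,0.6],[1.5,-1,116,0,1],[1.5,-1,116,0,1],[1.5,-1,116,0,1],[1.5,-1,116,0,1]]]}}

```text
time_s: 34.05
position: [0.5175, 0.4388, 0.155]
ee_rot: [2.371, 2.061, 0.002]
contact_force: [-0.1, 0.9, 5.6]
gripper_width: 0.0349
```

Run:
```python
from h import *
s=snap('side','side20')
cv2.imwrite('pics/side20c.png',cv2.cvtColor(cv2.resize(s['pixels'][200:400,120:320],None,fx=3,fy=3,interpolation=2),cv2.COLOR_RGB2BGR))
go([.517,.4367,.1535],-.14+np.pi/2)
```

```text
row [-2.2 -0.2  1.5] turn 0.0003 | at [0.5175 0.4388 0.155 ] jaw 1.4311 q6 0.74 F [0.3 0.5 5.8] w 0.0348 t 34.1
```

View pics/side20c.png

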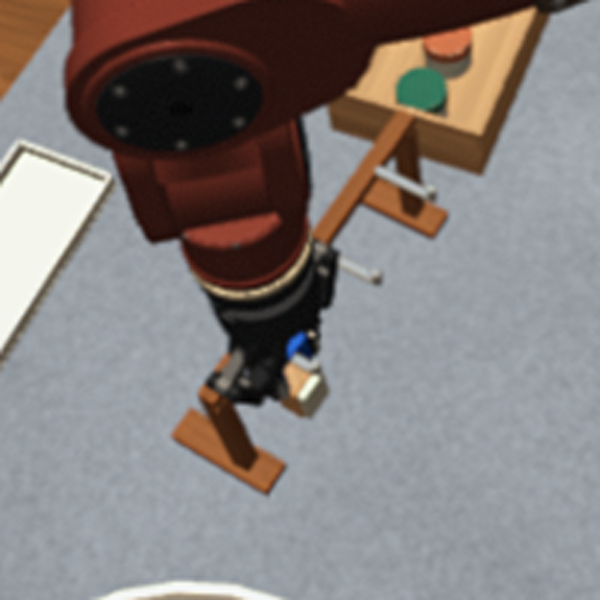

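Emit:
{"api": "send_rows", "payload": {"plan": [[[0,0,-6,0,1],[0,0,-13,0,1],[0,0,-20,0,1],[0,0,-20,0,1],[0,-5,-20,0,1],[0,-13,-20,0,1],[0,-25,-20,0,1],[0,-38,-20,0,1],[0,-52,-20,0,1],[0,-65,-20,0,1],[0,-72,-20,0,1],[0,-75,-40,0,1],[0,-75,-77,0,1],[0,-75,-77,0,1],[0,-75,-77,0,1]]]}}

```text
time_s: 35.6
position: [0.443, 0.4494, 0.2321]
ee_rot: [2.371, 2.061, 0.003]
contact_force: [-0.7, -0.5, -1.4]
gripper_width: 0.0351
```

Run:
```python
from h import *
s=snap('side','side21'); 
cv2.imwrite('pics/side21c.png',cv2.cvtColor(cv2.resize(s['pixels'][170:370,140:340],None,fx=3,fy=3,interpolation=2),cv2.COLOR_RGB2BGR))
go([.563,-.024,.23],.028+np.pi/2)
```

```text
row [-451.5  185.1    1. ] turn -0.1677 | at [0.4426 0.4489 0.231 ] jaw 1.4311 q6 0.82 F [-0.2 -0.2 -0.2] w 0.0354 t 35.65
```

View pics/side21c.png

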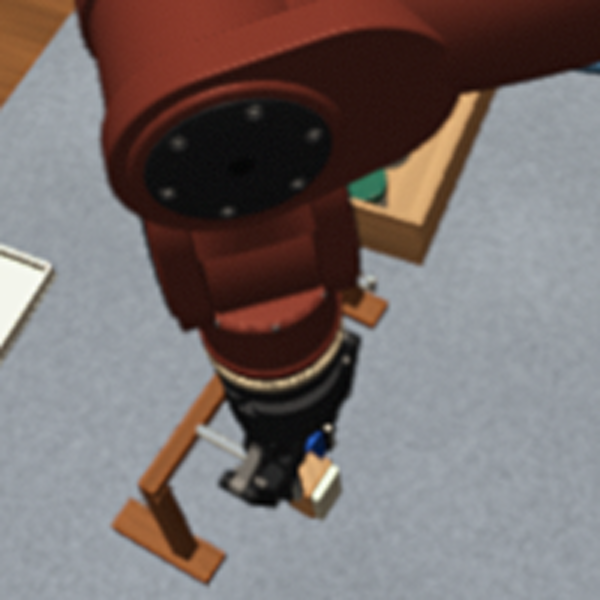

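The blue brush is off. I raise it to clear the pegs, then carry it to a free spot beside the near wall of the box.

Emit:
{"api": "send_rows", "payload": {"plan": [[[0,0,-25,0,1],[0,0,-50,0,1],[0,0,-60,0,1],[-15,5,-60,0,1],[-45,14,-60,-0.02,1],[-80,25,-60,-0.03,1],[-115,35,-60,-0.045,1],[-150,46,-60,-0.06,1],[-185,57,-60,-0.07,1],[-220,67,-60,-0.085,1],[-255,78,-60,-0.1,1],[-290,89,-60,-0.11,1],[-325,100,-60,-0.125,1],[-360,110,-60,-0.14,1],[-395,121,-60,-0.15,1],[-430,132,-60,-0.16,1],[-450,138,-60,-0.168,1],[-458.5,140.5,-60,-0.168,1],[-458.5,140.5,-60,-0.168,1],[-458.5,140.5,-60,-0.168,1]]]}}

```text
time_s: 37.65
position: [0.5177, -0.0238, 0.2907]
ee_rot: [-2.189, -2.252, 0.0]
contact_force: [0.3, -0.0, -0.0]
gripper_width: 0.035
```

Run:
```python
from h import *
s=snap('side','side22'); 
cv2.imwrite('pics/side22c.png',cv2.cvtColor(cv2.resize(s['pixels'][100:300,200:400],None,fx=3,fy=3,interpolation=2),cv2.COLOR_RGB2BGR))
go([.518,-.0248,.080],.028+np.pi/2)
```

```text
row [ -1.3   0.4 210.9] turn 0.001 | at [ 0.5177 -0.0236  0.2909] jaw 1.5998 q6 -0.22 F [ 0.5  0.6 -0.5] w 0.0351 t 37.7
```

View pics/side22c.png

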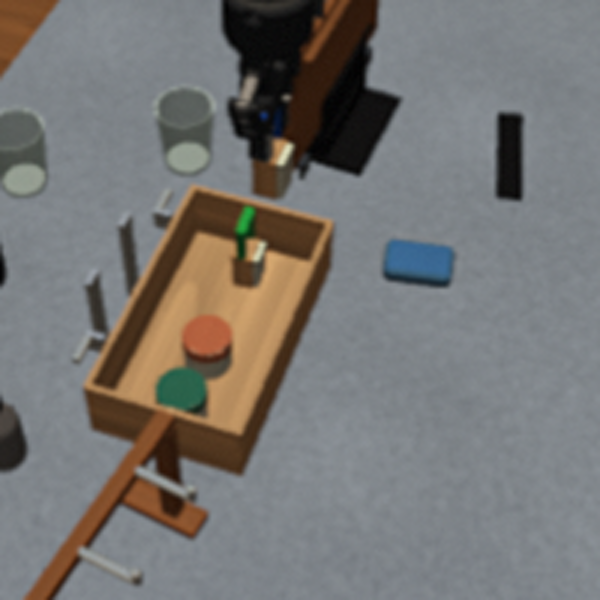

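Emit:
{"api": "send_rows", "payload": {"plan": [[[-1,0,30,0,1],[-1,0,70,0,1],[-1,0,110,0,1],[-1,0,145,0,1],[-1,0,175,0,1],[-1,0,195,0,1],[-1,0,206,0,1],[-1,0,210,0,1],[-1,0,210,0,1],[-1,0,210,0,0.6],[-1,0,210,0,0.45],[-1,0,210,0,0.45],[-1,0,210,0,0.45],[-1,0,195,0,0.45],[-1,0,160,0,0.45],[-1,0,115,0,0.45],[-1,0,70,0,0.45],[-1,0,25,0,0.45],[-1,0,0,0,0.45],[-1,0,0,0,0.45]]]}}

```text
time_s: 39.7
position: [0.5199, -0.0261, 0.2953]
ee_rot: [2.186, 2.248, 0.006]
contact_force: [0.1, -0.9, 0.1]
gripper_width: 0.0467
```

Run:
```python
from h import *
s=snap('side','side23'); t=snap('top','top23')
cv2.imwrite('pics/side23c.png',cv2.cvtColor(cv2.resize(s['pixels'][60:300,170:410],None,fx=2.5,fy=2.5,interpolation=2),cv2.COLOR_RGB2BGR))
go([.3,.2,.3])
```

```text
row [ 231.8 -211.8   -8.8] turn 0 | at [ 0.5182 -0.0257  0.2914] jaw 1.5989 q6 -0.22 F [-0.8  0.4 -0.5] w 0.047 t 39.8
```

View pics/side23c.png

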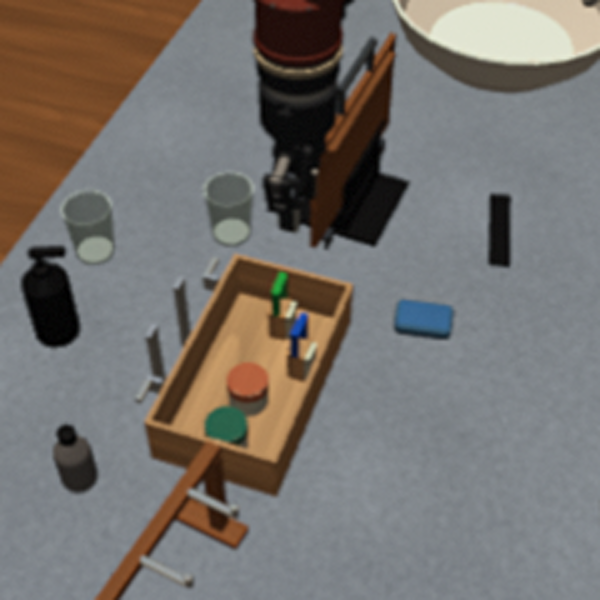

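View pics/top23.png

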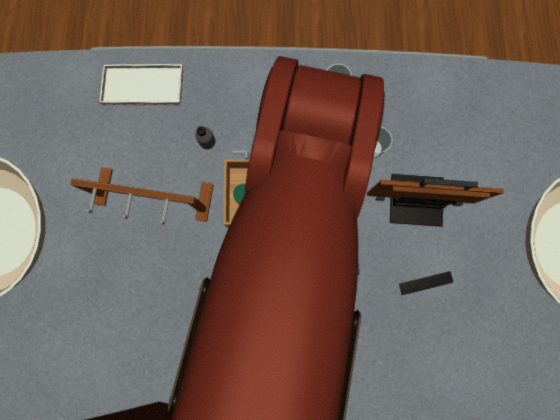

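Everything is in the box. I move the arm aside for one full check.

Emit:
{"api": "send_rows", "payload": {"plan": [[[30,-20,0,0,0.45],[65,-60,0,0,0.45],[100,-95,0,0,0.45],[140,-130,0,0,0.45],[180,-165,0,0,0.45],[220,-200,0,0,0.45],[260,-212,0,0,0.45],[300,-212,0,0,0.45],[340,-212,0,0,0.45],[380,-212,0,0,0.45],[420,-212,0,0,0.45],[420,-212,0,0,0.45],[420,-212,0,0,0.45],[420,-212,0,0,0.45]]]}}

```text
time_s: 41.2
position: [0.2939, 0.3871, 0.2903]
ee_rot: [2.19, 2.252, -0.003]
contact_force: [-1.0, 0.4, -0.1]
gripper_width: 0.0468
```

Run:
```python
from h import *
s=snap('side','side24'); t=snap('top','top24'); jars(t)
P=cloud(s); hs=cv2.cvtColor(s['pixels'],cv2.COLOR_RGB2HSV)
m=(hs[...,0]<20)&(hs[...,1]>110)&(P[...,2]>.06)&(P[...,2]<.23)&(P[...,1]<-.15)&(P[...,1]>-.5)&(P[...,0]>.45)&(P[...,0]<.65)
q=P[m];A=np.c_[q[:,1]+.341,q[:,2]-.02,np.ones(len(q))];w=np.ones(len(q),bool)
for _ in range(8):
    f=np.linalg.lstsq(A[w],q[w,0],rcond=None)[0]; w=np.abs(A@f-q[:,0])<.006
print('lid',f,q.max(0))
t0=load('top0'); d=np.abs(t['pixels'].astype(int)-t0['pixels']).max(2)>40
for n,(x,y,w_,h) in dict(lotion_s=(192,122,28,30),tumbler=(360,122,35,40),soap=(334,242,30,40),comb=(395,268,65,32),disp=(265,62,32,45)).items(): print(n,d[y:y+h,x:x+w_].mean().round(3))
go([.3,.2,.3])
```

```text
green [234 185  19  19 252] [242.8 193.6] [0.5598 0.1074 0.045 ]
copper [261 183  21  21 342] [270.9 193.3] [0.5621 0.0375 0.045 ]
copper [258 384  48  13 147] [280.8 390.3] [0.0848 0.0015 0.045 ]
lid [0.04210434 0.02180176 0.55242697] [ 0.56621012 -0.2862924   0.22551077]
lotion_s 0.0
tumbler 0.0
soap 0.0
comb 0.0
disp 0.0
row [-187.2    0.6   -8.9] turn 0 | at [0.2943 0.3871 0.291 ] jaw 1.5978 q6 0.74 F [-0.5 -0.9  0.8] w 0.0467 t 41.3
```

View pics/top24.png

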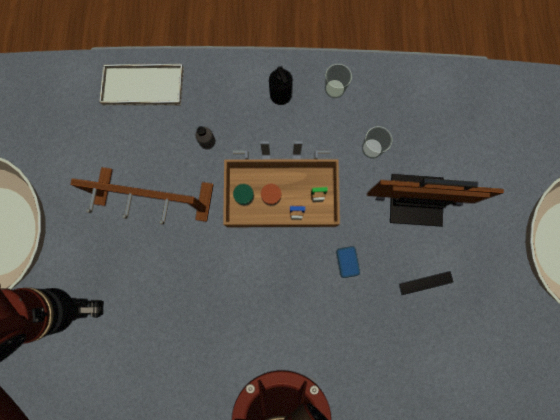

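View pics/side24.png

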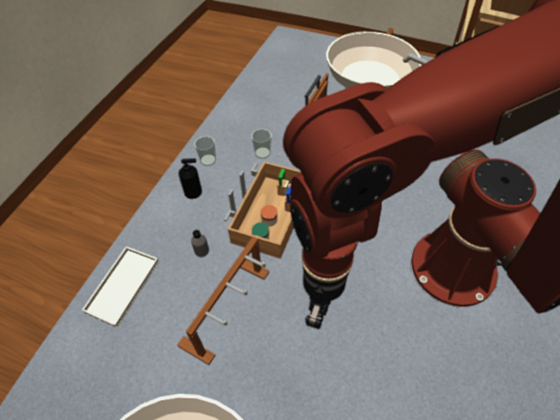

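The top view shows the green jar (243,194), copper jar (271,193), green brush (319,192) and blue brush (297,211) in the box. The pegs are empty, the lid is in the stand at (435,190), and there is no blue jar or orange brush on the counter.

Run:
```python
from h import *
print(ticket.finish_job())
```

```text
the job is handed in; nothing more can be done
None
```

I cleared the counter and handed the job in at about 41 s of robot time; the hand-in reports no verdict. I swung the lid to vertical, lifted it off the pins and stood it in the slot. Then I put the green and copper jars and the green and blue brushes in the box. The blue jar and orange brush were not in the scene.

- **Knocked jar:** the green jar was knocked about 28 mm during the run. I measured it again before picking it up.
- **Lid:** in the last pictures it stands grip bar up in the slot, about 0.02 rad from vertical. That fit used a partly hidden view; an earlier clear view gave about 0.004 rad.
- **Box:** both jars and both brushes are inside and upright, seen from above.
- **Bystanders:** the tumblers, soap, lotion and comb show no change between the first and last top pictures.
- **Robot:** the arm was touching nothing, and the largest force I read on the tool was about 17 N.
- **Measurement difference:** the two cameras placed the copper jar about 6 mm apart before the grasp. I used the middle and the grip held.

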